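# Load a slide carrier under the sprung hold-down arm of a dissecting stage

## Robot

A 6-joint arm with a two-finger parallel gripper is mounted at the origin on the work surface. World frame = base frame: x ahead of the robot, y to its left, z up, the work surface at z = 0. Lengths are in m, angles in degrees, forces in N, time in s.
With the tool pointing down it reaches from about 0.3 to 0.75 m from the base axis. Payload 8.5 kg.
Tool frame: the origin (TCP) lies midway between the tips of the shut fingers; the grasp point (between the pads) lies 19 mm behind it (env.pinch_z is the z of the grasp point in the tool frame, in m); z points along the fingers, y is the line along which they close (so a half turn about z gives the same grasp; the last joint's range is limited). The gripper opens to 85 mm and grips with 20 to 120 N. Pads are 22 mm wide; open, the fingers measure 114 mm over their backs; the gripper's body (76 mm by 85 mm) begins 54 mm behind the grasp point. The pads swing forward as they close: fully open they stand 13 mm farther back than shut.
Start: joints at [62.263, 21.807, 74.336, -0, 83.858, -12.336], TCP at [0.146, 0.53, 0.231] pointing down, gripper open.
Joint ranges: [-178.18, 178.18], [-50.72, 133.34], [12.68, 142.11], [-81.47, 261.47], [9.98, 163.14], [-165.26, 165.26]. Speed limits (degrees/s): [136.94, 136.94, 180, 180, 180, 180].

## Interface

Orientations are given as a 3x3 rotation matrix whose columns are the frame's x, y, z axes.
In Python, from rig import env gives the robot as it stands.
- The arm moves only by the tool arm_command, never from a script. Its argument "deltas" is a list of rows, each an object of numbers: "rx", "ry", "rz": the turn, a rotation vector about the tool's x, y, z in rad; "dx", "dy", "dz": the shift along the tool's x, y, z in m; "fingers": the finger opening in m, from 0 to 0.0854. In form: [{"rx": .., "ry": .., "rz": .., "dx": .., "dy": .., "dz": .., "fingers": ..}, ...]. A call has 1 to 12 rows; each row shifts and turns the commanded pose from where the row before left it, along the tool's axes as they then stand; what a row does not reach is not made up. A row lasts 1/10 s, in which the tool goes at most 50 mm and 8.59 degrees, less where a joint would pass 70% of its speed; a pose out of reach is approached as far as the arm can. A call is refused whole if a number of a shift passes 0.05 or a number of a turn 0.15, either way. A call with a gripper value outside its range is refused whole. The fingers move at their own pace and stop on an object; "squeeze" is the grip in N (left out, the last holds). Time passes only in rows, so rows that do not move let the fingers close. It gives the time, the measured TCP pose, the force, the opening and the grip force at its end, in the units of the state.
- env.observe(): the state, without advancing time (a new reading comes with each control period).
- env.get_image(name): name is "scene" or "top"; returns a dict with "color" (400x640x3 uint8, blue, green, red), "camera_matrix" (3x3 intrinsics, pixels), "eye" and "orientation" of the camera in the world. Camera axes: x right, y up, looking along -z (the intrinsics and any distortion apply to the point x, -y, -z); pixel columns grow to the right and rows downward; lengths in m; the calibration is good to about 2 mm. A picture is of the moment at which its call begins. There is no depth.
- env.close_job(): hands the job in; it is judged then, once.
Trained networks look in a picture, given as the dict that the camera call returned (one of the last four; its "shot" number tells which), for a name from the list of things; names that differ only in an ending like _2 or _b are one class to them, and where a whole thing is asked for, a point or a joint stands for the part that bears it (a point fixed in the world has none). Each returns a list of dicts, best first, with "p" (0 to 1); they miss things now and then, are a little off and sometimes report something else, mostly with a low value. They report only what shows in the picture. A call takes as long as a camera call. They do not tell look-alikes from the thing itself.
- env.look_for(query, picture): "box" ([left, top, right, bottom] in pixels, round what is visible of it).
- env.tip_of(query, picture): "location" ([column, row] in pixels: a listed point, or the origin of a listed thing).
The state is a dict: "time_s": time; "q": joint angles; "qvel": joint speeds; "joint_efforts": joint torques, N m; "position": TCP position; "tool_rot": TCP orientation; "ft_force": force on the tool from outside, world axes, zero at the start; "wrist_torque": the same for the moment, N m; "grip_width": finger opening in m; "gripper_force": force on a finger pad.
Only numpy, scipy, OpenCV 4.12 (cv2) and the standard library are available. Lean on these libraries where they do the work, as an engineer would, in place of code of your own. Each camera call takes 0.05 s, during which the arm holds its last target. There are 200 camera calls.

## Task

Stand the largest of the three knob weights on the thumb pad of the dissecting stage's sprung hold-down arm so that the weight alone holds the arm open, then slide the slide carrier, glass side up and handle block towards the open side, between the guide rails and under the raised foot until it is fully home against the back fence. Only then take the weight off, so that the foot springs down and clamps the carrier in place, and stand the weight upright on the bench clear of the stage. Do not knock the magnifier above the stage and leave the other things where they are.

Things in the scene. Friction and masses are not known exactly. Their poses are not given: they have to be found in the camera images.
- stage: Dissecting stage: fixed white slab 230 x 240 mm, flat deck 20 mm above the bench. Origin on the bench under the middle of the carrier's home place. +x runs from the open loading side (robot's right) to the back fence (robot's left), +y to the arm's thumb pad (towards the robot), z up: turned 1.32 to 1.82 rad from the world axes. Slab spans x -100 to 130, y -120 to 120 mm.
- home_place (a point): Point on the deck where the carrier's origin lies when it is home (same heading as the stage), pressed against the back fence: a bar 11 mm high whose face is 45 mm further along stage +x. Beside it two aluminium rails 8 mm high run along x, inner faces 42 mm either side (3 mm play each side of the carrier), from 50 mm before this point to the fence.
- rail_mouth (a point): Point on the deck, 82 mm before the home place, midway between the flared outer ends of the guide rails (about 108 mm apart there, narrowing to 84 mm).
- lever_hinge (a point): Hinge of the sprung hold-down arm, 62 mm above the bench on a post at stage y = 75 mm (x -18 to 18, up to 72 mm high). The axis runs along stage x; the steel lever is 13 mm wide and lies along stage y.
- lamps (a point): Top of the black lamp supply box at the back of the stage (x 82 to 124, y -95 to 35 mm in the stage frame, 60 mm high). Two bent gooseneck lamps rise from it to 170 mm; they stay beyond stage x = 43 mm, between y -95 and 40 mm.
- hold_arm: The sprung hold-down arm itself: steel lever 13 mm wide, 7 mm thick, with the foot at one end and the thumb pad at the other. Origin on its hinge axis, x along the axis (stage x), y along the lever to the thumb pad.
- hold_arm_angle (a joint): Hold-down arm angle: 0 shut (foot 4 mm above empty deck), 0.30 open at its stop (foot 28 mm above the deck, 16 above a carrier), about 0.10 clamping the carrier. Pressing the thumb pad down raises the foot. The spring always closes it: 2 N at the pad when shut, 3.5 N at the stop. Only the largest weight keeps it open (pad then 25 mm lower).
- thumb_pad (a point): Round steel thumb pad, a shallow cup 56 mm across (inside 50, rim 5 mm above its floor), on the arm's free end 85 mm from the hinge. Point: centre of its floor. Shut: stage y 160, 65 mm above the bench, leaning 0.16 rad towards the foot. Open: stage y 157, about 40 mm high, leaning 0.14 rad outwards, the weight with it.
- foot (a point): Round-ended rubber foot, 18 mm across, under the other end of the hold-down arm, above the middle of the carrier's home place (stage x = 0, y about 0). Point: its lowest point when the arm is shut.
- magnifier: Magnifier fixed over the stage: clear lens in a white ring, 151 mm outer diameter, level, centred over the home place, 193 to 207 mm above the bench; column at stage x 85, y -98 mm. Origin: lens centre. The home carrier's handle block is under the ring's edge: a gripper pointing straight down there hits the ring, one leaning out to the loading side by 25 to 45 degrees clears it.
- carrier: Slide carrier: aluminium plate 90 (x) x 78 (y) x 12 mm, two glass slides let into its top, 120 to 210 g, with a ribbed handle block 24 mm wide (y), 28 mm high, at x -80 to -44 mm. Origin: centre of the plate's underside; +x away from the handle block, z up (glass side). Starts flat on the bench, glass up, on the robot's right, handle outwards (+x turned 1.2 to 1.95 rad).
- weight_large: Largest of three steel knob weights, 500 g: cylinder 40 mm across, 44 mm high, neck 14 mm across, knob 24 mm across at 55 to 72 mm height. Origin: centre of the underside; z along its axis. The three stand on the bench on the robot's left, about 100 mm apart, in any order.
- weight_medium: Middle knob weight, 200 g, 30 mm across, 54 mm high; too light to open the arm. Origin: centre of the underside. To be left alone.
- weight_small: Smallest knob weight, 100 g, 24 mm across, 43 mm high. Origin: centre of the underside. To be left alone.
- petri_dish: Clear empty dish 60 mm across, 14 mm high, on the bench beyond the carrier. Origin: centre of the underside. To be left alone.
- forceps: Steel forceps lying on the bench between the robot and the carrier, 138 mm long, 4 mm high. Origin: underside, middle of the handle. To be left alone.
- pencil: Orange mechanical pencil lying on the bench beyond the carrier, 150 mm long, 10 mm high. Origin: underside, near its middle. To be left alone.
- vial: Small white-capped vial standing between the robot and the weights, 28 mm across, 55 mm high. Origin: centre of the underside. To be left alone.
- stain_bottle: Small bottle standing beyond the weights, 38 mm across, 75 mm high. Origin: centre of the underside. To be left alone.
- slide_box: Closed green plastic box 85 x 100 x 35 mm on the bench at the robot's right. Origin: centre of the underside. To be left alone.
Not all that is in view belongs to the job. Leave any blue look-alike of the carrier alone.

How it is judged:
By the outcome, as a careful person would: the job done as asked, in the order asked, and still so for the second after the job is handed in, with the robot touching nothing.
It also fails if it takes over 72 s, if anything falls off the work surface, if the arm or the gripper's body presses on something with over 40 N, if the wrist force passes 120 N, or if a joint passes its speed limit or range.

## Working session

There is one attempt and no reset: what is moved stays moved. The work goes in short steps, Python scripts to look and compute and a tool call to move; the robot and the scene stay as the last step left them, time stands still between calls to the robot, and variables do not carry over. Pictures are saved under pics/ and viewed, at most 10 in all, crops included, and the job is handed in when it is done.

Besides the shell and the picture viewer there is one more tool, called after ">>>" by a JSON object that holds its "api" and its "payload", one argument or row to a line. arm_command: Moves the arm, as the interface text tells. Its arguments: {"type":"object","properties":{"deltas":{"type":"array"},"squeeze":{"type":"number"}},"required":["deltas"]}

```bash
mkdir -p pics; ls; cat > h.py <<'E'
import numpy as np, cv2
from rig import env
def ray(pic,px):
    K=np.array(pic["camera_matrix"]);d=np.linalg.inv(K)@[px[0],px[1],1]
    d=np.array([d[0],-d[1],-d[2]]);return np.array(pic["eye"]),np.array(pic["orientation"])@d
def at(pic,px,z):
    e,d=ray(pic,px);return e+d*(z-e[2])/d[2]
def proj(pic,P):
    c=np.array(pic["orientation"]).T@(np.array(P)-pic["eye"]);u=np.array(pic["camera_matrix"])@[c[0],-c[1],-c[2]];return u[:2]/u[2]
E
python3 - <<'E'
from h import *
Z=dict(home_place=.02,rail_mouth=.02,lever_hinge=.062,thumb_pad=.065,foot=.024,magnifier=.2,carrier=0,weight_large=0,weight_medium=0,weight_small=0,petri_dish=0,forceps=0,pencil=0,vial=0,stain_bottle=0,slide_box=0,lamps=.06)
for n in("top","scene"):
    p=env.get_image(n);cv2.imwrite(f"pics/{n}0.png",p["color"]);print(n,[k for k in p],np.round(p["eye"],3))
    for k,z in Z.items():
        r=env.tip_of(k,p)[:3]
        print(k,[(round(a["p"],2),np.round(a["location"]).tolist(),np.round(at(p,a["location"],z)[:2],4).tolist()) for a in r])
print(env.pinch_z,env.observe())
E
```

```text
pics
top ['color', 'camera_matrix', 'eye', 'orientation', 'shot'] [0.237 0.017 1.423]
home_place [(0.73, [294.0, 196.0], [0.6104, 0.0907])]
rail_mouth [(0.9, [317.0, 195.0], [0.6102, 0.016]), (0.68, [291.0, 195.0], [0.6161, 0.0976])]
lever_hinge [(0.86, [289.0, 218.0], [0.5322, 0.1045])]
thumb_pad [(0.84, [290.0, 242.0], [0.4589, 0.107])]
foot []
magnifier [(0.7, [283.0, 176.0], [0.624, 0.1068]), (0.3, [186.0, 245.0], [0.4478, 0.3732])]
carrier [(0.84, [448.0, 189.0], [0.6083, -0.4005]), (0.7, [414.0, 283.0], [0.3195, -0.2597]), (0.64, [387.0, 211.0], [0.5494, -0.1985])]
weight_large [(0.59, [183.0, 245.0], [0.4826, 0.4401])]
weight_medium []
weight_small [(0.5, [219.0, 258.0], [0.4364, 0.3305])]
petri_dish [(0.66, [382.0, 160.0], [0.7193, -0.1997])]
forceps [(0.44, [355.0, 247.0], [0.4422, -0.0901])]
pencil [(0.59, [414.0, 150.0], [0.7459, -0.3074])]
vial [(0.55, [242.0, 276.0], [0.3766, 0.2609]), (0.25, [316.0, 193.0], [0.6222, 0.0181])]
stain_bottle [(0.6, [176.0, 191.0], [0.66, 0.4657]), (0.56, [185.0, 245.0], [0.4832, 0.4352])]
slide_box [(0.88, [478.0, 253.0], [0.3986, -0.4662]
[... 1567 characters left out ...]
8593205e+01, -1.23359819e+01]), 'qvel': array([-0.00101341,  0.04913493, -0.10044552,  0.02900745, -0.07796301,
        0.03278534]), 'joint_efforts': array([-9.30153669e-05, -4.48322332e+01, -2.31461674e+01, -1.56508631e-04,
        5.41865211e-04,  1.03527717e-05]), 'position': array([0.14605885, 0.53023172, 0.23130634]), 'tool_rot': array([[-9.64091094e-01,  2.65571763e-01, -2.84852113e-05],
       [ 2.65571764e-01,  9.64091093e-01, -5.02331725e-05],
       [ 1.41218263e-05, -5.59942221e-05, -9.99999998e-01]]), 'ft_force': array([ 0.34519382, -0.22846216, -0.77721928]), 'wrist_torque': array([-0.00503214, -0.00186326, -0.00701741]), 'gripper_force': 0.0, 'grip_width': 0.08573173840092056}
```

```bash
python3 - <<'E'
import cv2
a=cv2.imread("pics/top0.png");b=cv2.imread("pics/scene0.png")
cv2.imwrite("pics/a.png",cv2.resize(a[130:310,150:350],None,fx=3.3,fy=3.3,interpolation=cv2.INTER_CUBIC)[:600])
cv2.imwrite("pics/b.png",cv2.resize(b[130:310,160:510],None,fx=2.28,fy=2.28,interpolation=cv2.INTER_CUBIC))
cv2.imwrite("pics/c.png",cv2.resize(a[140:310,330:500],None,fx=3.5,fy=3.5,interpolation=cv2.INTER_CUBIC))
E
```

```text
(no output)
```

View pics/a.png

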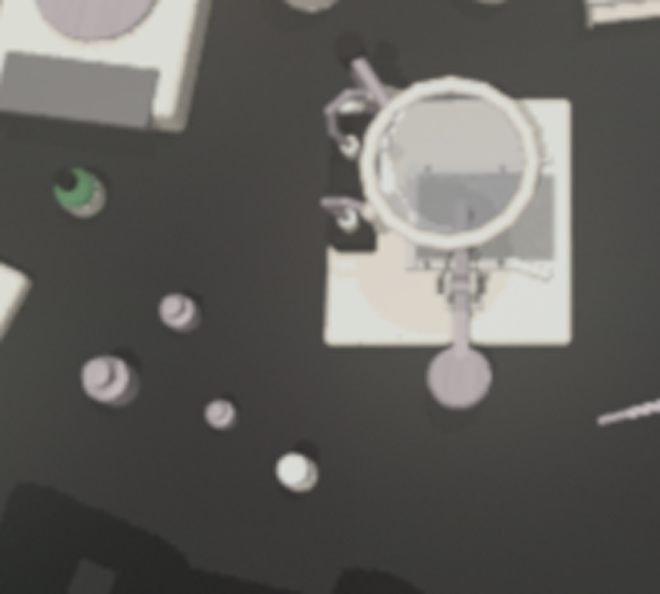

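View pics/b.png

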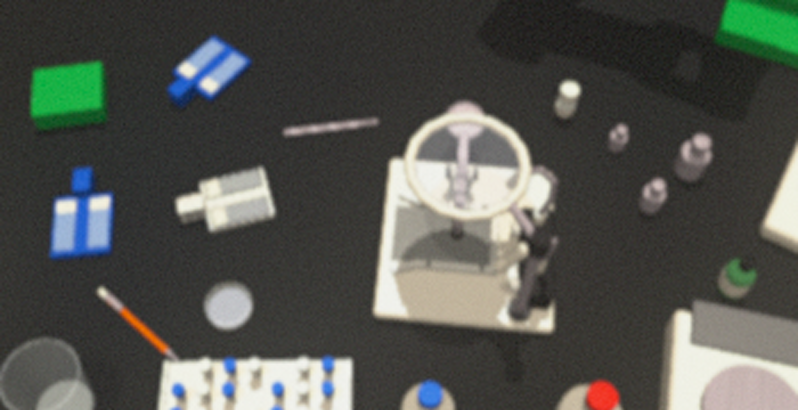

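View pics/c.png

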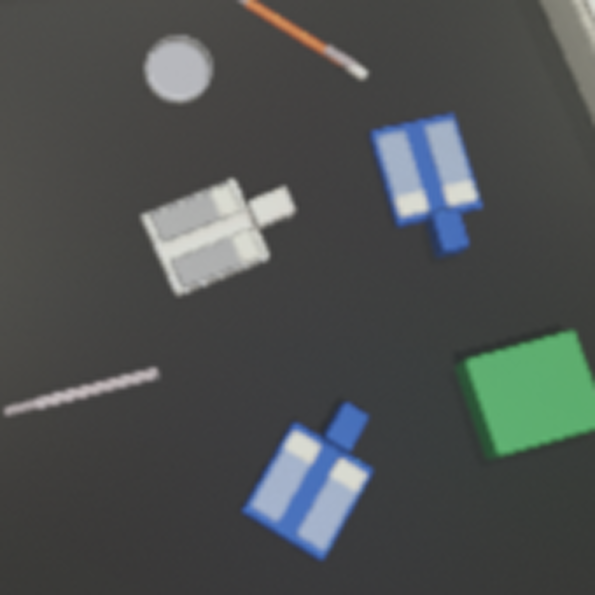

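The pictures show the stage at the centre, with the pad at top px ≈(289,244). The large weight is the leftmost of the three, its knob at ≈(180,244). The grey-white carrier is at ≈(388,207) with its handle pointing right and away, and there are two blue look-alikes. Next I fit precise poses.

```bash
cat >> h.py <<'E'
from scipy.optimize import least_squares
from scipy.ndimage import map_coordinates,gaussian_filter
def T(p,s): # stage/plate xy -> world
    c,q=np.cos(p[2]),np.sin(p[2]);return np.array([p[0]+c*s[0]-q*s[1],p[1]+q*s[0]+c*s[1]])
def edgefit(obs,p0,w=4,iters=6):
    """obs: list of (pic,A,B,z) edges in local frame; fit x,y,theta"""
    p=np.array(p0,float)
    for it in range(iters):
        D=[]
        for pic,A,B,z in obs:
            g=gaussian_filter(pic["color"].astype(float).mean(2),.7)
            for t in np.linspace(0,1,25):
                s=np.array(A)*(1-t)+np.array(B)*t; a=proj(pic,[*T(p,s),z]); b=proj(pic,[*T(p,s+(np.array(B)-A)*.01),z])
                n=(b-a)[::-1]*[1,-1];n/=np.linalg.norm(n);k=np.arange(-w,w+.01,.25)
                pr=map_coordinates(g,[a[1]+k*n[1],a[0]+k*n[0]],order=1);gr=abs(np.gradient(pr,.25))
                if gr.max()<8: continue
                i=gr.argmax();m=abs(k-k[i])<1;D.append((pic,s,z,n,a+n*(k[m]*gr[m]).sum()/gr[m].sum()))
        f=lambda q:[n@(proj(pic,[*T(q,s),z])-u) for pic,s,z,n,u in D]
        r=least_squares(f,p,loss="soft_l1",f_scale=.3);p=r.x
    return p,len(D),np.sqrt(np.mean(np.square(f(p))))
def cylfit(pics,p0,prof,thr,win=14):
    """prof: list of (r,z); silhouette fit by mask overlap"""
    from scipy.optimize import minimize
    a=np.linspace(0,2*np.pi,40)
    def cost(q):
        c=0
        for pic in pics:
            g=cv2.resize(pic["color"].mean(2).astype(np.float32),None,fx=4,fy=4,interpolation=cv2.INTER_LINEAR)
            ctr=proj(pic,[*p0,.03]);m=np.zeros(g.shape,np.uint8)
            for (r1,z1),(r2,z2) in zip(prof[:-1],prof[1:]):
                P=np.array([proj(pic,[q[0]+r*np.cos(t),q[1]+r*np.sin(t),z]) for r,z in((r1,z1),(r2,z2)) for t in a])*4+1.5
                cv2.fillConvexPoly(m,cv2.convexHull(P.astype(np.float32)).round().astype(np.int32),1)
            x,y=(ctr*4).astype(int);s=np.s_[y-win*4:y+win*4,x-win*4:x+win*4]
            c+=np.sum((m[s]>0)!=(g[s]>thr))
        return c
    best=min((cost((p0[0]+i*.001,p0[1]+j*.001)),p0[0]+i*.001,p0[1]+j*.001) for i in range(-8,9,2) for j in range(-8,9,2))
    return min((cost((best[1]+i*.001,best[2]+j*.001)),best[1]+i*.001,best[2]+j*.001) for i in range(-2,3) for j in range(-2,3))
E
python3 - <<'E'
from h import *
t,s=env.get_image("top"),env.get_image("scene")
X0,X1,Y0,Y1=-.1,.13,-.12,.12
S=[(t,(X0,-.115),(X0,.115),.02),(t,(X0,Y0),(-.05,Y0),.02),(s,(-.095,Y1),(-.04,Y1),.02),(s,(.06,Y1),(.1,Y1),.02)]
for o in (S,S[:2],S[2:]):
    try: print("stage",edgefit(o,(.608,.098,1.57)))
    except Exception as e: print(e)
p,_,_=edgefit(S,(.608,.098,1.57))
print("pad",T(p,(0,.16)))
def q(pic,P): return [at(pic,x,.012)[:2] for x in P]
c=[at(t,(330+x/3.5,140+y/3.5),.012)[:2] for x,y in((142,213),(234,180),(269,259),(179,294))]
m=np.mean(c,0);d=(c[0]+c[3]-c[1]-c[2]);th=np.arctan2(d[1],d[0]);print("carrier0",m,th)
E=[((.045,-.037),(.045,.037)),((-.043,.039),(.043,.039)),((-.043,-.039),(.043,-.039)),((-.045,-.037),(-.045,-.015)),((-.045,.015),(-.045,.037))]
O=[]
for pic in(t,s):
    for A,B in E:
        M=(np.array(A)+B)/2;n=M.copy();n=n*(abs(n)>.03) if 1 else n
        n=np.array([np.sign(A[0]),0]) if A[0]==B[0] else np.array([0,np.sign(A[1])])
        c_=np.array([m[0],m[1],th]);nw=T(c_,n)-m; mw=T(c_,M)
        if nw@(pic["eye"][:2]-mw)<0: O.append((pic,A,B,.012))
print(len(O),edgefit(O,(*m,th),3)); 
for pic in (t,s):
    print(edgefit([o for o in O if o[0] is pic],(*m,th),3))
prof=[(.02,0),(.02,.044),(.007,.046),(.012,.055),(.012,.072)]
for thr in(70,90,110):
    print(thr,cylfit([t,s],(.482,.436),prof,thr),cylfit([t],(.482,.436),prof,thr),cylfit([s],(.482,.436),prof,thr))
for n,p in(("t",t),("s",s)): print(n,[ (k,round(a["p"],2),np.round(a["box"]).tolist()) for k in("weight_large","thumb_pad","weight_medium") for a in env.look_for(k,p)[:2]])
print(env.observe()["time_s"])
E
```

```text
stage (array([0.61419955, 0.0997989 , 1.50165007]), 95, np.float64(1.1138176698245237))
stage (array([0.61300053, 0.0997913 , 1.50312136]), 50, np.float64(0.15174071519250001))
stage (array([ 0.61600288, -0.58781991,  1.51067645]), 0, np.float64(nan))
pad [0.45458189 0.11085349]
carrier0 [ 0.55686437 -0.20445027] 1.8654595645630991
7 (array([ 0.5598605 , -0.20464142,  1.88789348]), 172, np.float64(0.48274436462651465))
(array([ 0.5594123 , -0.20386181,  1.8858228 ]), 75, np.float64(0.16542332555423908))
(array([ 0.56056438, -0.20594487,  1.89007002]), 97, np.float64(0.46952441518132043))
70 (np.int64(1189), 0.478, 0.434) (np.int64(614), 0.479, 0.435) (np.int64(532), 0.478, 0.433)
90 (np.int64(1754), 0.479, 0.434) (np.int64(331), 0.48, 0.436) (np.int64(1105), 0.473, 0.435)
110 (np.int64(2824), 0.479, 0.433) (np.int64(783), 0.481, 0.436) (np.int64(1914), 0.474, 0.435)
t [('weight_large', 0.45, [175.0, 239.0, 190.0, 254.0]), ('thumb_pad', 0.65, [279.0, 205.0, 298.0, 254.0]), ('weight_medium', 0.53, [199.0, 218.0, 211.0, 231.0])]
s [('weight_large', 0.72, [457.0, 186.0, 471.0, 207.0]), ('thumb_pad', 0.6, [357.0, 174.0, 369.0, 235.0])]
2.2
  return _methods._mean(a, axis=axis, dtype=dtype,
  ret = ret.dtype.type(ret / rcount)
```

```bash
cat >> h.py <<'E'
from scipy.spatial.transform import Rotation as Ro
ST=np.array([.6133,.0998,1.503])
def Rt(yaw,lean=0,about="x"):
    """tool y (closing) along heading yaw, pointing down, then leant (world) : returns R. lean>0 turns about the closing axis / its normal"""
    y=np.array([np.cos(yaw),np.sin(yaw),0]);z=np.array([0,0,-1.]);x=np.cross(y,z);R=np.c_[x,y,z]
    return R@Ro.from_rotvec(np.array({"x":[1,0,0],"y":[0,1,0]}[about])*lean).as_matrix()
def plan(*wps):
    o=env.observe();p,R=o["position"],o["tool_rot"];print("t",round(o["time_s"],2),"pos",np.round(p,4),"q",np.round(o["q"],1),"F",np.round(o["ft_force"],1),"w",round(o["grip_width"],4),"gf",round(o["gripper_force"],1))
    for tp,tR in wps:
        tR=R if tR is None else tR
        rv=Ro.from_matrix(R.T@tR).as_rotvec();d=tR.T@(np.array(tp)-p)
        print("turn",np.round(rv,4),"rows>=",int(np.ceil(np.linalg.norm(rv)/.14)),"| shift",np.round(d,4),"rows>=",int(np.ceil(np.linalg.norm(d)/.035)));p,R=np.array(tp),tR
E
python3 - <<'E'
from h import *
R=Rt(ST[2]);print(R)
plan(((.48,.435,.12),R),((.48,.435,.015),R))
E
```

```text
[[-0.99770271  0.0677444   0.        ]
 [ 0.0677444   0.99770271  0.        ]
 [ 0.          0.         -1.        ]]
t 2.2 pos [0.1461 0.5302 0.2313] q [ 62.3  21.8  74.3   0.   83.9 -12.3] F [ 0.4 -0.2 -0. ] w 0.0853 gf 0.0
turn [ 0.    -0.    -0.201] rows>= 2 | shift [-0.3396 -0.0724  0.1113] rows>= 11
turn [0. 0. 0.] rows>= 0 | shift [0.    0.    0.105] rows>= 3
```

>>> {"api": "arm_command", "payload": {
  "deltas": [
    {"rz": -0.1,"dx": -0.01,"fingers": 0.064},
    {"rz": -0.1,"dx": -0.02,"fingers": 0.064},
    {"dx": -0.034,"dy": -0.008,"dz": 0.01},
    {"dx": -0.034,"dy": -0.008,"dz": 0.01},
    {"dx": -0.034,"dy": -0.008,"dz": 0.01},
    {"dx": -0.034,"dy": -0.008,"dz": 0.01},
    {"dx": -0.034,"dy": -0.008,"dz": 0.01},
    {"dx": -0.034,"dy": -0.008,"dz": 0.01},
    {"dx": -0.034,"dy": -0.008,"dz": 0.01},
    {"dx": -0.034,"dy": -0.008,"dz": 0.01},
    {"dx": -0.025,"dy": -0.008,"dz": 0.01},
    {"dx": -0.012,"dz": 0.01}
  ],
  "squeeze": 40
}}

```text
invalid input
```

```bash
python3 - <<'E'
from h import *
R=Rt(ST[2])
t,s=env.get_image("top"),env.get_image("scene")
plan(((.48,.435,.08),R),((.48,.435,.015),R))
a=cv2.resize(t["color"][215:275,150:250],None,fx=4,fy=4,interpolation=2);b=cv2.resize(s["color"][160:230,420:500],None,fx=4,fy=4,interpolation=2)
h=max(a.shape[0],b.shape[0]);f=lambda i:cv2.copyMakeBorder(i,0,h-i.shape[0],0,5,0)
cv2.imwrite("pics/d.png",np.hstack([f(a),f(b)]))
E
```

```text
t 2.3 pos [0.1461 0.5302 0.2313] q [ 62.3  21.8  74.3   0.   83.9 -12.3] F [-0.3 -0.1  0.5] w 0.0853 gf 0.0
turn [-0.    -0.    -0.201] rows>= 2 | shift [-0.3396 -0.0724  0.1513] rows>= 11
turn [0. 0. 0.] rows>= 0 | shift [0.    0.    0.065] rows>= 2
```

View pics/d.png

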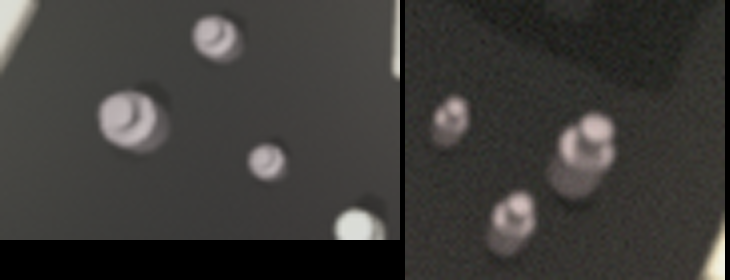

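The call was refused, so the arm hasn't moved. The crop shows the large weight at top px ≈(182,245), clear of the medium weight at (204,224) and the small one at (217,255). I'll resend with every field given.

>>> {"api": "arm_command", "payload": {
  "deltas": [
    {"rx": 0,"ry": 0,"rz": -0.1,"dx": -0.01,"dy": 0,"dz": 0,"fingers": 0.064},
    {"rx": 0,"ry": 0,"rz": -0.1,"dx": -0.02,"dy": 0,"dz": 0,"fingers": 0.064},
    {"rx": 0,"ry": 0,"rz": 0,"dx": -0.034,"dy": -0.008,"dz": 0.01,"fingers": 0.064},
    {"rx": 0,"ry": 0,"rz": 0,"dx": -0.034,"dy": -0.008,"dz": 0.01,"fingers": 0.064},
    {"rx": 0,"ry": 0,"rz": 0,"dx": -0.034,"dy": -0.008,"dz": 0.01,"fingers": 0.064},
    {"rx": 0,"ry": 0,"rz": 0,"dx": -0.034,"dy": -0.008,"dz": 0.01,"fingers": 0.064},
    {"rx": 0,"ry": 0,"rz": 0,"dx": -0.034,"dy": -0.008,"dz": 0.01,"fingers": 0.064},
    {"rx": 0,"ry": 0,"rz": 0,"dx": -0.034,"dy": -0.008,"dz": 0.01,"fingers": 0.064},
    {"rx": 0,"ry": 0,"rz": 0,"dx": -0.034,"dy": -0.008,"dz": 0.01,"fingers": 0.064},
    {"rx": 0,"ry": 0,"rz": 0,"dx": -0.034,"dy": -0.008,"dz": 0.01,"fingers": 0.064},
    {"rx": 0,"ry": 0,"rz": 0,"dx": -0.025,"dy": -0.008,"dz": 0.01,"fingers": 0.064},
    {"rx": 0,"ry": 0,"rz": 0,"dx": -0.012,"dy": 0,"dz": 0.01,"fingers": 0.064}
  ],
  "squeeze": 40
}}

```text
time_s: 3.5
position: [0.4808, 0.43, 0.1306]
tool_rot: [[-0.997, 0.071, 0.0], [0.071, 0.997, -0.0], [-0.0, -0.0, -1.0]]
ft_force: [-0.9, -0.4, 0.4]
grip_width: 0.0641
gripper_force: 0.0
```

```bash
python3 - <<'E'
from h import *
R=Rt(ST[2])
plan(((.48,.435,.08),R),((.48,.435,.015),R))
E
```

```text
t 3.5 pos [0.4808 0.43   0.1306] q [ 31.3  35.8  66.8  -0.   77.3 -54.6] F [-0.9 -0.4  0.4] w 0.0641 gf 0.0
turn [-0.0002  0.0002 -0.0033] rows>= 1 | shift [0.0011 0.005  0.0506] rows>= 2
turn [0. 0. 0.] rows>= 0 | shift [0.    0.    0.065] rows>= 2
```

>>> {"api": "arm_command", "payload": {
  "deltas": [
    {"rx": 0,"ry": 0,"rz": 0,"dx": 0.001,"dy": 0.005,"dz": 0.025,"fingers": 0.064},
    {"rx": 0,"ry": 0,"rz": 0,"dx": 0,"dy": 0,"dz": 0.03,"fingers": 0.064},
    {"rx": 0,"ry": 0,"rz": 0,"dx": 0,"dy": 0,"dz": 0.03,"fingers": 0.064},
    {"rx": 0,"ry": 0,"rz": 0,"dx": 0,"dy": 0,"dz": 0.02,"fingers": 0.064},
    {"rx": 0,"ry": 0,"rz": 0,"dx": 0,"dy": 0,"dz": 0.01,"fingers": 0.064},
    {"rx": 0,"ry": 0,"rz": 0,"dx": 0,"dy": 0,"dz": 0,"fingers": 0.05},
    {"rx": 0,"ry": 0,"rz": 0,"dx": 0,"dy": 0,"dz": 0,"fingers": 0.03},
    {"rx": 0,"ry": 0,"rz": 0,"dx": 0,"dy": 0,"dz": 0,"fingers": 0.03},
    {"rx": 0,"ry": 0,"rz": 0,"dx": 0,"dy": 0,"dz": 0,"fingers": 0.03},
    {"rx": 0,"ry": 0,"rz": 0,"dx": 0,"dy": 0,"dz": 0,"fingers": 0.03}
  ],
  "squeeze": 40
}}

```text
time_s: 4.5
position: [0.4784, 0.4366, 0.0173]
tool_rot: [[-0.998, 0.069, 0.001], [0.069, 0.998, 0.001], [-0.001, 0.001, -1.0]]
ft_force: [-0.2, 0.3, 2.4]
grip_width: 0.0387
gripper_force: 41.3
```

>>> {"api": "arm_command", "payload": {
  "deltas": [
    {"rx": 0,"ry": 0,"rz": 0,"dx": 0,"dy": 0,"dz": 0,"fingers": 0.03},
    {"rx": 0,"ry": 0,"rz": 0,"dx": 0,"dy": 0,"dz": -0.02,"fingers": 0.03},
    {"rx": 0,"ry": 0,"rz": 0,"dx": 0,"dy": 0,"dz": -0.03,"fingers": 0.03},
    {"rx": 0,"ry": 0,"rz": 0,"dx": 0,"dy": 0,"dz": -0.035,"fingers": 0.03},
    {"rx": 0,"ry": 0,"rz": 0,"dx": 0,"dy": 0,"dz": -0.035,"fingers": 0.03},
    {"rx": 0,"ry": 0,"rz": 0,"dx": 0,"dy": 0,"dz": 0,"fingers": 0.03},
    {"rx": 0,"ry": 0,"rz": 0,"dx": 0,"dy": 0,"dz": 0,"fingers": 0.03}
  ],
  "squeeze": 40
}}

```text
time_s: 5.2
position: [0.4777, 0.436, 0.1353]
tool_rot: [[-0.998, 0.069, -0.001], [0.069, 0.998, -0.001], [0.001, -0.001, -1.0]]
ft_force: [-0.0, -0.1, -5.6]
grip_width: 0.0387
gripper_force: 41.9
```

```bash
python3 - <<'E'
from h import *
o=env.observe();print(o["position"],o["ft_force"],o["grip_width"],o["wrist_torque"])
t,s=env.get_image("top"),env.get_image("scene")
a=cv2.resize(t["color"][200:300,140:320],None,fx=2.5,fy=2.5,interpolation=2);b=cv2.resize(s["color"][110:230,360:500],None,fx=2.5,fy=2.5,interpolation=2)
h=max(a.shape[0],b.shape[0]);f=lambda i:cv2.copyMakeBorder(i,0,h-i.shape[0],0,5,0)
cv2.imwrite("pics/e.png",np.hstack([f(a),f(b)]))
# final open pose: weight base at stage (0,.157), z .042, lean .14 outwards; grasp .0335 above base, tcp .019 below grasp
R=Rt(ST[2],.14,"y")
print("tool z",R[:,2],"stage y",T((0,0,ST[2]),(0,1)))
E
```

```text
[0.47766559 0.43595151 0.13532147] [-0.01058806 -0.11580183 -5.63735952] 0.03870296826946196 [-0.01515416  0.08939931  0.04864153]
tool z [-0.13922254  0.00945326 -0.990216  ] stage y [-0.99770271  0.0677444 ]
```

View pics/e.png

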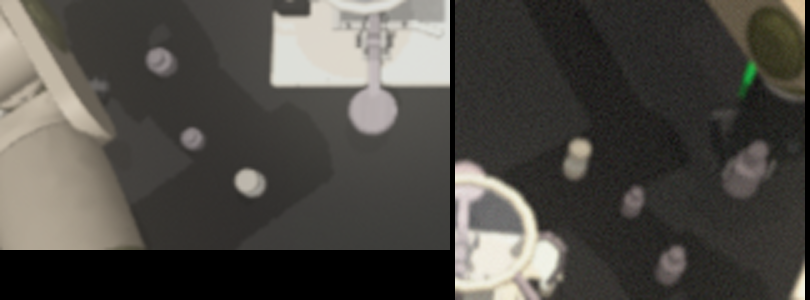

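```bash
python3 - <<'E'
from h import *
R=Rt(ST[2],-.14,"y");b=T(ST,(0,.1575));z=R[:,2]
f=lambda h:np.array([*b,h])-.0173*z
print(z);plan((f(.12),R),(f(.08),R),(f(.041),R))
E
```

```text
[ 0.13922254 -0.00945326 -0.990216  ]
t 5.3 pos [0.4772 0.4356 0.1338] q [ 31.9  35.9  66.1   0.   78.2 -54.1] F [-0.4 -0.4 -5.4] w 0.0389 gf 41.9
turn [-0.0027 -0.1437 -0.0009] rows>= 2 | shift [ 0.0009 -0.3258 -0.0035] rows>= 10
turn [0. 0. 0.] rows>= 0 | shift [0.0056 0.     0.0396] rows>= 2
turn [0. 0. 0.] rows>= 0 | shift [0.0054 0.     0.0386] rows>= 2
```

>>> {"api": "arm_command", "payload": {
  "deltas": [
    {"rx": 0,"ry": -0.07,"rz": 0,"dx": 0,"dy": -0.015,"dz": 0,"fingers": 0.03},
    {"rx": 0,"ry": -0.07,"rz": 0,"dx": 0,"dy": -0.025,"dz": 0,"fingers": 0.03},
    {"rx": 0,"ry": 0,"rz": 0,"dx": 0,"dy": -0.036,"dz": 0,"fingers": 0.03},
    {"rx": 0,"ry": 0,"rz": 0,"dx": 0,"dy": -0.036,"dz": 0,"fingers": 0.03},
    {"rx": 0,"ry": 0,"rz": 0,"dx": 0,"dy": -0.036,"dz": 0,"fingers": 0.03},
    {"rx": 0,"ry": 0,"rz": 0,"dx": 0,"dy": -0.036,"dz": 0,"fingers": 0.03},
    {"rx": 0,"ry": 0,"rz": 0,"dx": 0,"dy": -0.036,"dz": 0,"fingers": 0.03},
    {"rx": 0,"ry": 0,"rz": 0,"dx": 0,"dy": -0.036,"dz": 0,"fingers": 0.03},
    {"rx": 0,"ry": 0,"rz": 0,"dx": 0,"dy": -0.035,"dz": 0,"fingers": 0.03},
    {"rx": 0,"ry": 0,"rz": 0,"dx": 0,"dy": -0.025,"dz": 0,"fingers": 0.03},
    {"rx": 0,"ry": 0,"rz": 0,"dx": 0,"dy": -0.01,"dz": 0,"fingers": 0.03},
    {"rx": 0,"ry": 0,"rz": 0,"dx": 0,"dy": 0,"dz": 0,"fingers": 0.03}
  ]
}}

```text
time_s: 6.5
position: [0.4552, 0.1102, 0.1354]
tool_rot: [[-0.988, 0.071, 0.137], [0.07, 0.997, -0.01], [-0.137, -0.0, -0.991]]
ft_force: [-0.5, 0.0, -4.8]
grip_width: 0.0389
gripper_force: 42.0
```

```bash
python3 - <<'E'
from h import *
R=Rt(ST[2],-.14,"y");b=T(ST,(0,.1575));z=R[:,2]
f=lambda h:np.array([*b,h])-.0173*z
t,s=env.get_image("top"),env.get_image("scene")
plan((f(.08),R),(f(.041),R))
# pad centre check
for pic in(t,s): print(np.round(proj(pic,[*T(ST,(0,.16)),.068]),1),[np.round(x["location"]) for x in env.tip_of("thumb_pad",pic)])
a=cv2.resize(t["color"][180:280,240:350],None,fx=3.5,fy=3.5,interpolation=2);b=cv2.resize(s["color"][110:230,310:420],None,fx=3.5,fy=3.5,interpolation=2)
h=max(a.shape[0],b.shape[0]);f=lambda i:cv2.copyMakeBorder(i,0,h-i.shape[0],0,5,0)
cv2.imwrite("pics/f.png",np.hstack([f(a),f(b)]))
E
```

```text
t 6.6 pos [0.4555 0.1115 0.1358] q [ -0.5  16.8 100.7  -0.6  54.5 -86.3] F [-0.1  0.  -4.1] w 0.0392 gf 42.0
turn [ 0.0001 -0.0012 -0.001 ] rows>= 1 | shift [ 0.007 -0.001  0.038] rows>= 2
turn [0. 0. 0.] rows>= 0 | shift [0.0054 0.     0.0386] rows>= 2
[288.4 244.2] [array([415., 151.])]
[364.5 181.6] [array([364., 183.])]
```

View pics/f.png

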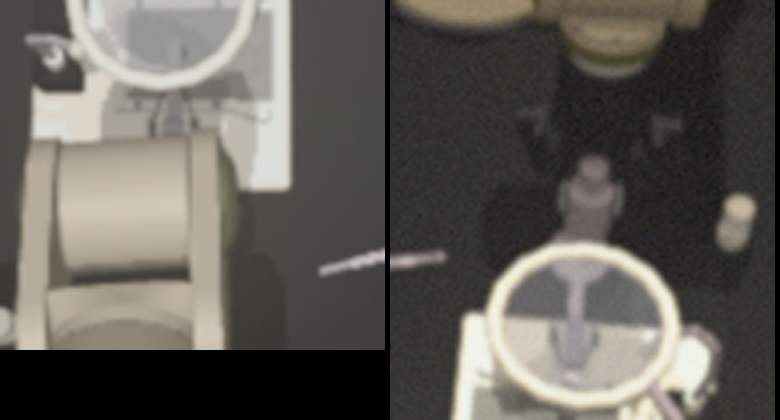

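The weight hangs upright over the pad at scene crop (585,210), with the pad just behind it at (580,262). Lowering it now.

>>> {"api": "arm_command", "payload": {
  "deltas": [
    {"rx": 0,"ry": 0,"rz": 0,"dx": 0.003,"dy": -0.002,"dz": 0.015,"fingers": 0.03},
    {"rx": 0,"ry": 0,"rz": 0,"dx": 0.003,"dy": 0,"dz": 0.015,"fingers": 0.03},
    {"rx": 0,"ry": 0,"rz": 0,"dx": 0.002,"dy": 0,"dz": 0.012,"fingers": 0.03},
    {"rx": 0,"ry": 0,"rz": 0,"dx": 0.001,"dy": 0,"dz": 0.008,"fingers": 0.03},
    {"rx": 0,"ry": 0,"rz": 0,"dx": 0.001,"dy": 0,"dz": 0.007,"fingers": 0.03},
    {"rx": 0,"ry": 0,"rz": 0,"dx": 0.001,"dy": 0,"dz": 0.007,"fingers": 0.03},
    {"rx": 0,"ry": 0,"rz": 0,"dx": 0.001,"dy": 0,"dz": 0.005,"fingers": 0.03},
    {"rx": 0,"ry": 0,"rz": 0,"dx": 0.0005,"dy": 0,"dz": 0.003,"fingers": 0.03},
    {"rx": 0,"ry": 0,"rz": 0,"dx": 0,"dy": 0,"dz": 0,"fingers": 0.03}
  ]
}}

```text
time_s: 7.6
position: [0.4536, 0.1091, 0.0633]
tool_rot: [[-0.988, 0.069, 0.14], [0.068, 0.998, -0.01], [-0.14, -0.0, -0.99]]
ft_force: [1.3, 1.2, -2.2]
grip_width: 0.039
gripper_force: 42.1
```

```bash
python3 - <<'E'
from h import *
R=Rt(ST[2],-.14,"y");b=T(ST,(0,.1575));z=R[:,2]
f=lambda h:np.array([*b,h])-.0173*z
plan((f(.041),R)); print(env.observe()["wrist_torque"])
E
```

```text
t 7.6 pos [0.4536 0.1091 0.0633] q [ -0.8  23.5 106.6  -0.7  41.9 -86.4] F [ 1.3  1.2 -2.2] w 0.039 gf 42.1
turn [-0.0002  0.0007 -0.0011] rows>= 1 | shift [0.0007 0.0016 0.0051] rows>= 1
[ 0.13511287 -0.12816491  0.03912527]
```

>>> {"api": "arm_command", "payload": {
  "deltas": [
    {"rx": 0,"ry": 0,"rz": 0,"dx": 0,"dy": 0.001,"dz": 0.003,"fingers": 0.03},
    {"rx": 0,"ry": 0,"rz": 0,"dx": 0,"dy": 0,"dz": 0.002,"fingers": 0.03},
    {"rx": 0,"ry": 0,"rz": 0,"dx": 0,"dy": 0,"dz": 0,"fingers": 0.03}
  ]
}}

```text
time_s: 7.9
position: [0.454, 0.11, 0.0591]
tool_rot: [[-0.988, 0.069, 0.14], [0.068, 0.998, -0.01], [-0.141, -0.0, -0.99]]
ft_force: [-5.8, -2.3, 10.9]
grip_width: 0.0386
gripper_force: 43.9
```

>>> {"api": "arm_command", "payload": {
  "deltas": [
    {"rx": 0,"ry": 0,"rz": 0,"dx": 0,"dy": 0,"dz": -0.001,"fingers": 0.036},
    {"rx": 0,"ry": 0,"rz": 0,"dx": 0,"dy": 0,"dz": 0,"fingers": 0.042},
    {"rx": 0,"ry": 0,"rz": 0,"dx": 0,"dy": 0,"dz": 0,"fingers": 0.05},
    {"rx": 0,"ry": 0,"rz": 0,"dx": 0,"dy": 0,"dz": 0,"fingers": 0.064},
    {"rx": 0,"ry": 0,"rz": 0,"dx": 0,"dy": 0,"dz": 0,"fingers": 0.064},
    {"rx": 0,"ry": 0,"rz": 0,"dx": 0,"dy": 0,"dz": 0,"fingers": 0.064}
  ]
}}

```text
time_s: 8.5
position: [0.4538, 0.1101, 0.0592]
tool_rot: [[-0.988, 0.069, 0.139], [0.068, 0.998, -0.01], [-0.139, 0.0, -0.99]]
ft_force: [0.6, -0.3, -0.2]
grip_width: 0.064
gripper_force: 0.0
```

```bash
python3 - <<'E'
from h import *
o=env.observe();print(o["position"],o["ft_force"],o["grip_width"])
s=env.get_image("scene")
cv2.imwrite("pics/g.png",cv2.resize(s["color"][130:250,310:420],None,fx=4,fy=4,interpolation=2))
z=np.array([.139,-.0095,-.99]);b=np.array([*T(ST,(0,.1575)),.04])
for h in(0,.022,.0635):print(h,(proj(s,b-z*h)-[310,130])*4)
print("deck pad rim at hinge",(proj(s,[*T(ST,(0,.157)),.04])-[310,130])*4)
E
```

```text
[0.45383377 0.11012713 0.05924404] [ 0.59009155 -0.29598624 -0.19565305] 0.06398351750985894
0 [215.06748592 229.19350984]
0.022 [217.45621382 210.53491352]
0.0635 [222.12700718 174.0508719 ]
deck pad rim at hinge [215.03284807 229.70134356]
```

View pics/g.png

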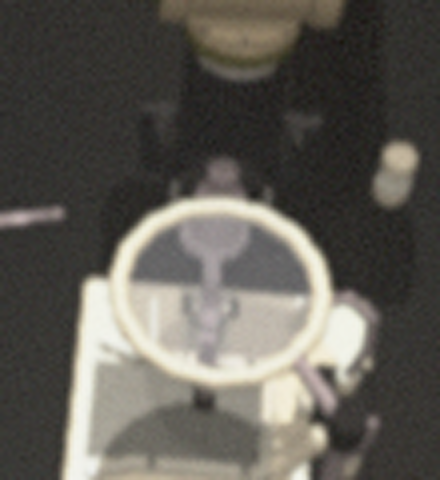

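Scene crop: the weight's knob is at (222,172), as predicted for the open pose, so the pad is down and the weight stands on it. Next comes the retreat, then the carrier.

>>> {"api": "arm_command", "payload": {
  "deltas": [
    {"rx": 0,"ry": 0,"rz": 0,"dx": 0,"dy": 0,"dz": -0.01,"fingers": 0.064},
    {"rx": 0,"ry": 0,"rz": 0,"dx": 0,"dy": 0,"dz": -0.02,"fingers": 0.064},
    {"rx": 0,"ry": 0,"rz": 0,"dx": 0,"dy": 0,"dz": -0.03,"fingers": 0.064},
    {"rx": 0,"ry": 0,"rz": 0,"dx": 0,"dy": 0,"dz": -0.035,"fingers": 0.064},
    {"rx": 0,"ry": 0,"rz": 0,"dx": 0,"dy": 0,"dz": -0.035,"fingers": 0.064},
    {"rx": 0,"ry": 0,"rz": 0,"dx": 0,"dy": -0.01,"dz": -0.035,"fingers": 0.064},
    {"rx": 0,"ry": 0,"rz": 0,"dx": 0,"dy": -0.03,"dz": -0.025,"fingers": 0.064},
    {"rx": 0,"ry": 0,"rz": 0,"dx": 0,"dy": -0.035,"dz": -0.01,"fingers": 0.064},
    {"rx": 0,"ry": 0,"rz": 0,"dx": 0,"dy": -0.035,"dz": 0,"fingers": 0.064},
    {"rx": 0,"ry": 0,"rz": 0,"dx": 0,"dy": -0.035,"dz": 0,"fingers": 0.05},
    {"rx": 0,"ry": 0,"rz": 0,"dx": 0,"dy": -0.035,"dz": 0,"fingers": 0.05},
    {"rx": 0,"ry": 0,"rz": 0,"dx": 0,"dy": -0.02,"dz": 0,"fingers": 0.05}
  ]
}}

```text
time_s: 9.75
position: [0.4117, -0.0894, 0.2581]
tool_rot: [[-0.988, 0.07, 0.14], [0.07, 0.998, -0.01], [-0.14, -0.001, -0.99]]
ft_force: [0.3, -0.7, -0.8]
grip_width: 0.0503
gripper_force: 0.0
```

```bash
python3 - <<'E'
from h import *
t,s=env.get_image("top"),env.get_image("scene")
# recheck carrier and weight on pad
C=np.array([.5597,-.2045,1.886]);R=Rt(C[2]-np.pi/2,.56,"y");z=R[:,2];print(R)
G=np.array([*T(C,(-.062,0)),.024]);tcp=G+.0187*z
plan((tcp-.12*z,R),(tcp,R))
rv=Ro.from_matrix(env.observe()["tool_rot"].T@R).as_rotvec();print(rv/12, rv/14)
c=(proj(s,[*T(ST,(0,.157)),.08]));x,y=c.astype(int)
a=cv2.resize(s["color"][y-30:y+70,x-45:x+45],None,fx=4,fy=4,interpolation=2);c=proj(t,[*T(ST,(0,.157)),.06]);x,y=c.astype(int)
b=cv2.resize(t["color"][y-70:y+30,x-45:x+45],None,fx=4,fy=4,interpolation=2);cv2.imwrite("pics/i.png",np.hstack([a,b]))
E
```

```text
[[-0.26265766  0.95073326 -0.1646731 ]
 [ 0.80551361  0.31001012  0.50501638]
 [ 0.5311862   0.         -0.84725511]]
t 9.85 pos [ 0.4119 -0.0893  0.2579] q [ -30.7    3.8   94.6    3.7   74.4 -117.3] F [-0.1  0.4  0.4] w 0.05 gf 0.0
turn [-0.2515  0.6157  1.179 ] rows>= 10 | shift [-0.3084  0.1048 -0.0186] rows>= 10
turn [0. 0. 0.] rows>= 0 | shift [ 0.   -0.    0.12] rows>= 4
[-0.0209592   0.05130618  0.09825339] [-0.01796503  0.04397673  0.08421719]
```

View pics/i.png

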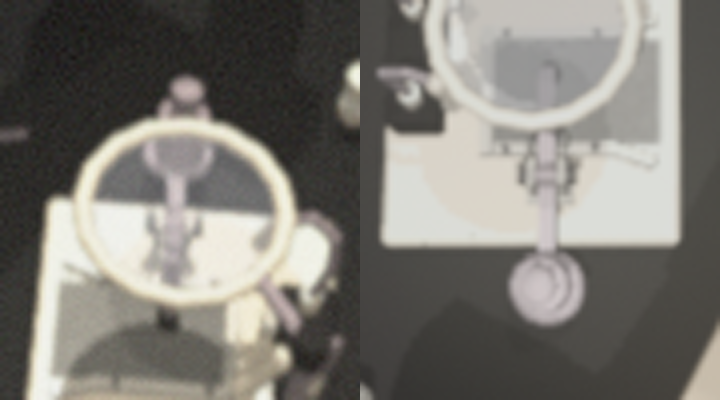

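The weight stands centred in the pad: top-crop (543,288), pad about (547,288). Turning for the carrier.

>>> {"api": "arm_command", "payload": {
  "deltas": [
    {"rx": -0.021,"ry": 0.0513,"rz": 0.0983,"dx": 0,"dy": 0,"dz": 0,"fingers": 0.05},
    {"rx": -0.021,"ry": 0.0513,"rz": 0.0983,"dx": 0,"dy": 0,"dz": 0,"fingers": 0.05},
    {"rx": -0.021,"ry": 0.0513,"rz": 0.0983,"dx": 0,"dy": 0,"dz": 0,"fingers": 0.05},
    {"rx": -0.021,"ry": 0.0513,"rz": 0.0983,"dx": 0,"dy": 0,"dz": 0,"fingers": 0.05},
    {"rx": -0.021,"ry": 0.0513,"rz": 0.0983,"dx": 0,"dy": 0,"dz": 0,"fingers": 0.05},
    {"rx": -0.021,"ry": 0.0513,"rz": 0.0983,"dx": 0,"dy": 0,"dz": 0,"fingers": 0.05},
    {"rx": -0.021,"ry": 0.0513,"rz": 0.0983,"dx": 0,"dy": 0,"dz": 0,"fingers": 0.05},
    {"rx": -0.021,"ry": 0.0513,"rz": 0.0983,"dx": 0,"dy": 0,"dz": 0,"fingers": 0.05},
    {"rx": -0.021,"ry": 0.0513,"rz": 0.0983,"dx": 0,"dy": 0,"dz": 0,"fingers": 0.05},
    {"rx": -0.021,"ry": 0.0513,"rz": 0.0983,"dx": 0,"dy": 0,"dz": 0,"fingers": 0.05},
    {"rx": -0.021,"ry": 0.0513,"rz": 0.0983,"dx": 0,"dy": 0,"dz": 0,"fingers": 0.05},
    {"rx": -0.021,"ry": 0.0513,"rz": 0.0983,"dx": 0,"dy": 0,"dz": 0,"fingers": 0.05}
  ]
}}

```text
time_s: 11.05
position: [0.4122, -0.0864, 0.2579]
tool_rot: [[-0.262, 0.951, -0.167], [0.804, 0.31, 0.507], [0.533, -0.002, -0.846]]
ft_force: [-0.3, 0.6, 0.4]
grip_width: 0.0497
gripper_force: 0.0
```

```bash
cat >> h.py <<'E'
C=np.array([.5597,-.2045,1.886]);RC=Rt(C[2]-np.pi/2,.56,"y");zc=RC[:,2]
TC=np.array([*T(C,(-.062,0)),.024])+.0187*zc
E
python3 - <<'E'
from h import *
plan((TC-.12*zc,RC),(TC,RC))
E
```

```text
t 11.05 pos [ 0.4122 -0.0864  0.2579] q [-38.9  17.8  82.8  17.5 106.6 -56. ] F [-0.3  0.6  0.4] w 0.0497 gf 0.0
turn [-0.0018 -0.0026 -0.0006] rows>= 1 | shift [-0.3106  0.1036 -0.02  ] rows>= 10
turn [0. 0. 0.] rows>= 0 | shift [ 0.   -0.    0.12] rows>= 4
```

>>> {"api": "arm_command", "payload": {
  "deltas": [
    {"rx": 0,"ry": -0.0026,"rz": 0,"dx": -0.02,"dy": 0.007,"dz": -0.002,"fingers": 0.05},
    {"rx": 0,"ry": 0,"rz": 0,"dx": -0.03,"dy": 0.01,"dz": -0.002,"fingers": 0.05},
    {"rx": 0,"ry": 0,"rz": 0,"dx": -0.03,"dy": 0.01,"dz": -0.002,"fingers": 0.05},
    {"rx": 0,"ry": 0,"rz": 0,"dx": -0.03,"dy": 0.01,"dz": -0.002,"fingers": 0.05},
    {"rx": 0,"ry": 0,"rz": 0,"dx": -0.03,"dy": 0.01,"dz": -0.002,"fingers": 0.05},
    {"rx": 0,"ry": 0,"rz": 0,"dx": -0.03,"dy": 0.01,"dz": -0.002,"fingers": 0.05},
    {"rx": 0,"ry": 0,"rz": 0,"dx": -0.03,"dy": 0.01,"dz": -0.002,"fingers": 0.05},
    {"rx": 0,"ry": 0,"rz": 0,"dx": -0.03,"dy": 0.01,"dz": -0.002,"fingers": 0.05},
    {"rx": 0,"ry": 0,"rz": 0,"dx": -0.03,"dy": 0.01,"dz": -0.002,"fingers": 0.05},
    {"rx": 0,"ry": 0,"rz": 0,"dx": -0.03,"dy": 0.01,"dz": -0.001,"fingers": 0.05},
    {"rx": 0,"ry": 0,"rz": 0,"dx": -0.02,"dy": 0.007,"dz": -0.001,"fingers": 0.05},
    {"rx": 0,"ry": 0,"rz": 0,"dx": 0,"dy": 0,"dz": 0,"fingers": 0.05}
  ]
}}

```text
time_s: 12.25
position: [0.5972, -0.3145, 0.108]
tool_rot: [[-0.264, 0.95, -0.168], [0.805, 0.313, 0.504], [0.532, -0.002, -0.847]]
ft_force: [-0.0, -1.1, -1.1]
grip_width: 0.0502
gripper_force: 0.0
```

```bash
python3 - <<'E'
from h import *
plan((TC-.12*zc,RC),(TC,RC))
s=env.get_image("scene");print([(np.round(a["location"]),a["p"]) for a in env.tip_of("carrier",s)])
c=s["color"][160:260,180:310];c=cv2.resize(c,None,fx=5,fy=5,interpolation=2)
for P in [T(C,(-.08,-.012)),T(C,(-.08,.012)),T(C,(-.044,.012)),T(C,(-.044,-.012))]: cv2.circle(c,tuple(((proj(s,[*P,.028])-[180,160])*5).astype(int).tolist()),3,(0,0,255),-1)
cv2.imwrite("pics/j.png",c)
E
```

```text
t 12.25 pos [ 0.5972 -0.3145  0.108 ] q [-43.4  52.9  41.3  15.9 113.9 -58.8] F [-0.  -1.1 -1.1] w 0.0502 gf 0.0
turn [-0.0032 -0.0004  0.0016] rows>= 1 | shift [ 0.0013 -0.0016 -0.0013] rows>= 1
turn [0. 0. 0.] rows>= 0 | shift [ 0.   -0.    0.12] rows>= 4
[(array([194., 231.]), 0.9), (array([266., 219.]), 0.72), (array([252., 160.]), 0.6)]
```

View pics/j.png

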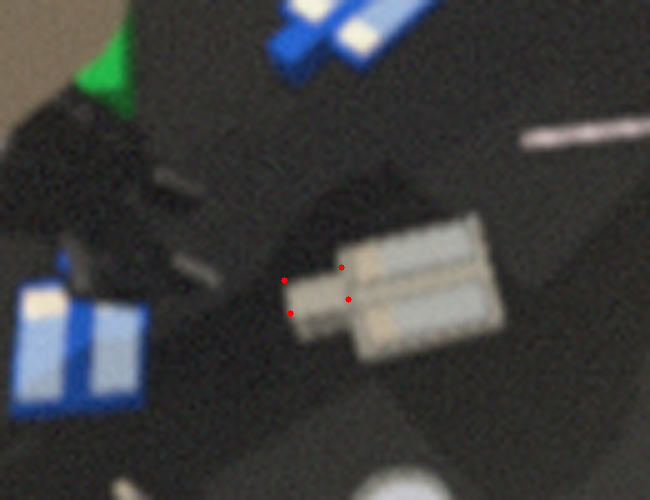

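The handle block lies at crop (318,300), about 2 mm lower right of my predicted dots. The open pads at (180,180) and (195,268) straddle its line. Descending and gripping.

>>> {"api": "arm_command", "payload": {
  "deltas": [
    {"rx": -0.003,"ry": 0,"rz": 0.0016,"dx": 0.001,"dy": 0.0005,"dz": 0.02,"fingers": 0.05},
    {"rx": 0,"ry": 0,"rz": 0,"dx": 0,"dy": 0,"dz": 0.03,"fingers": 0.05},
    {"rx": 0,"ry": 0,"rz": 0,"dx": 0,"dy": 0,"dz": 0.03,"fingers": 0.05},
    {"rx": 0,"ry": 0,"rz": 0,"dx": 0,"dy": 0,"dz": 0.02,"fingers": 0.05},
    {"rx": 0,"ry": 0,"rz": 0,"dx": 0,"dy": 0,"dz": 0.01,"fingers": 0.05},
    {"rx": 0,"ry": 0,"rz": 0,"dx": 0,"dy": 0,"dz": 0.008,"fingers": 0.05},
    {"rx": 0,"ry": 0,"rz": 0,"dx": 0,"dy": 0,"dz": 0,"fingers": 0.05}
  ]
}}

```text
time_s: 13.05
position: [0.5775, -0.2539, 0.0109]
tool_rot: [[-0.264, 0.951, -0.163], [0.806, 0.31, 0.504], [0.53, 0.002, -0.848]]
ft_force: [0.6, -0.6, 0.1]
grip_width: 0.0497
gripper_force: 0.0
```

```bash
python3 - <<'E'
from h import *
plan((TC,RC))
E
```

```text
t 13.05 pos [ 0.5775 -0.2539  0.0109] q [-41.1  53.1  58.2  16.   96.6 -61.3] F [ 0.6 -0.6  0.1] w 0.0497 gf 0.0
turn [0.0014 0.0018 0.0011] rows>= 1 | shift [-0.0011 -0.0016  0.0026] rows>= 1
```

>>> {"api": "arm_command", "payload": {
  "deltas": [
    {"rx": 0,"ry": 0,"rz": 0,"dx": -0.001,"dy": 0,"dz": 0.002,"fingers": 0.036},
    {"rx": 0,"ry": 0,"rz": 0,"dx": 0,"dy": 0,"dz": 0,"fingers": 0.028},
    {"rx": 0,"ry": 0,"rz": 0,"dx": 0,"dy": 0,"dz": 0,"fingers": 0.015},
    {"rx": 0,"ry": 0,"rz": 0,"dx": 0,"dy": 0,"dz": 0,"fingers": 0.015},
    {"rx": 0,"ry": 0,"rz": 0,"dx": 0,"dy": 0,"dz": 0,"fingers": 0.015},
    {"rx": 0,"ry": 0,"rz": 0,"dx": 0,"dy": 0,"dz": 0,"fingers": 0.015}
  ],
  "squeeze": 60
}}

```text
time_s: 13.65
position: [0.5777, -0.2549, 0.0089]
tool_rot: [[-0.264, 0.951, -0.161], [0.807, 0.309, 0.503], [0.528, 0.003, -0.849]]
ft_force: [1.8, -3.3, 4.9]
grip_width: 0.0229
gripper_force: 60.2
```

```bash
python3 - <<'E'
from h import *
o=env.observe();print(repr(o["position"]),repr(o["tool_rot"]),o["ft_force"],o["grip_width"],o["gripper_force"])
t,s=env.get_image("top"),env.get_image("scene")
E=[((.045,-.037),(.045,.037)),((-.02,.039),(.043,.039)),((-.02,-.039),(.043,-.039))]
O=[]
for pic in(t,s):
    for A,B in E:
        n=np.array([np.sign(A[0]),0]) if A[0]==B[0] else np.array([0,np.sign(A[1])])
        M=(np.array(A)+B)/2
        if (T(C,n)-C[:2])@(pic["eye"][:2]-T(C,M))<0: O.append((pic,A,B,.012))
print(len(O),edgefit(O,C,3),edgefit(O[:-1] if O[-1][0] is t else [o for o in O if o[0] is s],C,3))
plan()
E
```

```text
array([ 0.57773905, -0.25488082,  0.00891373]) array([[-0.26396098,  0.95094201, -0.16135021],
       [ 0.80703436,  0.30935864,  0.50298387],
       [ 0.52822357,  0.00255295, -0.84910149]]) [ 1.78047662 -3.27244689  4.90398052] 0.022850648172383147 60.19576907157898
3 (array([ 0.56045558, -0.2040594 ,  1.90253543]), 50, np.float64(0.19296510462754754)) (array([ 0.56045558, -0.2040594 ,  1.90253543]), 50, np.float64(0.19296510462754754))
t 13.75 pos [ 0.5777 -0.2549  0.0089] q [-41.1  53.2  58.2  15.9  96.4 -61.3] F [ 1.6 -4.5  5.6] w 0.023 gf 60.2
```

```bash
cat >> h.py <<'E'
RG=np.array([[-.26396098,.95094201,-.16135021],[.80703436,.30935864,.50298387],[.52822357,.00255295,-.84910149]])
def RS(dth=0): return Ro.from_euler("z",ST[2]+dth-1.8853).as_matrix()@RG
def tcpS(x,h,y=0,g=.0535): return np.array([*T(ST,(x-g,y)),.0089+h])
E
python3 - <<'E'
from h import *
o=env.observe();p=o["position"]
plan((p+[0,0,.07],None),(p+[0,0,.07],RS()),(tcpS(-.15,.07),RS()),(tcpS(-.15,.03),RS()))
print(tcpS(0,.02))
E
```

```text
t 13.75 pos [ 0.5777 -0.2549  0.0089] q [-41.1  53.2  58.2  15.9  96.4 -61.3] F [ 1.6 -4.5  5.6] w 0.023 gf 60.2
turn [0. 0. 0.] rows>= 0 | shift [ 0.037   0.0002 -0.0594] rows>= 2
turn [-0.2019 -0.001   0.3246] rows>= 3 | shift [0. 0. 0.] rows>= 0
turn [ 0. -0.  0.] rows>= 1 | shift [0.1297 0.0115 0.0807] rows>= 5
turn [ 0. -0.  0.] rows>= 1 | shift [-0.0211 -0.0001  0.034 ] rows>= 2
[0.60967567 0.04642291 0.0289    ]
```

>>> {"api": "arm_command", "payload": {
  "deltas": [
    {"rx": 0,"ry": 0,"rz": 0,"dx": 0.005,"dy": 0,"dz": -0.008,"fingers": 0.015},
    {"rx": 0,"ry": 0,"rz": 0,"dx": 0.01,"dy": 0,"dz": -0.016,"fingers": 0.015},
    {"rx": 0,"ry": 0,"rz": 0,"dx": 0.012,"dy": 0,"dz": -0.02,"fingers": 0.015},
    {"rx": 0,"ry": 0,"rz": 0,"dx": 0.01,"dy": 0,"dz": -0.016,"fingers": 0.015},
    {"rx": -0.04,"ry": 0,"rz": 0.065,"dx": 0,"dy": 0,"dz": 0,"fingers": 0.015},
    {"rx": -0.04,"ry": 0,"rz": 0.065,"dx": 0,"dy": 0,"dz": 0,"fingers": 0.015},
    {"rx": -0.04,"ry": 0,"rz": 0.065,"dx": 0,"dy": 0,"dz": 0,"fingers": 0.015},
    {"rx": -0.04,"ry": 0,"rz": 0.065,"dx": 0,"dy": 0,"dz": 0,"fingers": 0.015},
    {"rx": -0.04,"ry": 0,"rz": 0.065,"dx": 0,"dy": 0,"dz": 0,"fingers": 0.015},
    {"rx": 0,"ry": 0,"rz": 0,"dx": 0.015,"dy": 0.001,"dz": 0.009,"fingers": 0.015},
    {"rx": 0,"ry": 0,"rz": 0,"dx": 0.015,"dy": 0.001,"dz": 0.009,"fingers": 0.015},
    {"rx": 0,"ry": 0,"rz": 0,"dx": 0,"dy": 0,"dz": 0,"fingers": 0.015}
  ]
}}

```text
time_s: 14.95
position: [0.582, -0.2163, 0.0797]
tool_rot: [[0.054, 0.998, 0.032], [0.846, -0.062, 0.53], [0.531, -0.002, -0.847]]
ft_force: [0.3, 0.1, -2.0]
grip_width: 0.0229
gripper_force: 59.2
```

```bash
python3 - <<'E'
from h import *
plan((tcpS(-.15,.07),RS()),(tcpS(-.15,.03),RS()),(tcpS(-.13,.0225),RS()))
E
```

```text
t 14.95 pos [ 0.582  -0.2163  0.0797] q [-41.6  43.8  66.9  24.7  90.5 -42.5] F [ 0.3  0.1 -2. ] w 0.0229 gf 59.2
turn [-0.0064 -0.0032  0.0025] rows>= 1 | shift [0.0964 0.0098 0.0609] rows>= 4
turn [ 0. -0.  0.] rows>= 1 | shift [-0.0211 -0.0001  0.034 ] rows>= 2
turn [ 0. -0.  0.] rows>= 1 | shift [ 0.013  -0.      0.0169] rows>= 1
```

>>> {"api": "arm_command", "payload": {
  "deltas": [
    {"rx": -0.006,"ry": -0.003,"rz": 0.0025,"dx": 0.02,"dy": 0.002,"dz": 0.012,"fingers": 0.015},
    {"rx": 0,"ry": 0,"rz": 0,"dx": 0.025,"dy": 0.003,"dz": 0.016,"fingers": 0.015},
    {"rx": 0,"ry": 0,"rz": 0,"dx": 0.025,"dy": 0.003,"dz": 0.016,"fingers": 0.015},
    {"rx": 0,"ry": 0,"rz": 0,"dx": 0.026,"dy": 0.002,"dz": 0.017,"fingers": 0.015},
    {"rx": 0,"ry": 0,"rz": 0,"dx": -0.007,"dy": 0,"dz": 0.011,"fingers": 0.015},
    {"rx": 0,"ry": 0,"rz": 0,"dx": -0.007,"dy": 0,"dz": 0.011,"fingers": 0.015},
    {"rx": 0,"ry": 0,"rz": 0,"dx": -0.007,"dy": 0,"dz": 0.012,"fingers": 0.015},
    {"rx": 0,"ry": 0,"rz": 0,"dx": 0,"dy": 0,"dz": 0,"fingers": 0.015},
    {"rx": 0,"ry": 0,"rz": 0,"dx": 0,"dy": 0,"dz": 0,"fingers": 0.015}
  ]
}}

```text
time_s: 15.85
position: [0.5998, -0.1077, 0.0378]
tool_rot: [[0.061, 0.997, 0.04], [0.847, -0.073, 0.526], [0.528, 0.002, -0.849]]
ft_force: [0.5, -0.2, -1.6]
grip_width: 0.0226
gripper_force: 59.2
```

```bash
python3 - <<'E'
from h import *
plan((tcpS(-.15,.03),RS()),(tcpS(-.128,.0225),RS()),(tcpS(-.06,.0215),RS()))
o=env.observe();p=o["position"];h=p[2]-.0089+.012
t,s=env.get_image("top"),env.get_image("scene")
yaw=np.arctan2(o["tool_rot"][1,1],o["tool_rot"][0,1])+np.pi/2;C0=np.array([*T(np.array([*p[:2],yaw]),(.0535,0)),yaw]);print(C0,ST[2])
E=[((.045,-.037),(.045,.037)),((-.02,.039),(.043,.039)),((-.02,-.039),(.043,-.039))]
for pic in(t,s):
  for sel in (E,E[:1]):
    try:print(edgefit([(pic,A,B,h) for A,B in sel],C0,3))
    except Exception as e:print(e)
x,y=proj(t,[*C0[:2],h]).astype(int);a=cv2.resize(t["color"][y-30:y+30,x-60:x+20],None,fx=5,fy=5,interpolation=2)
c=lambda im,pic,x0,y0,L:[cv2.circle(im,tuple(((proj(pic,[*T(C0,q),h])-[x0,y0]+.5)*5).astype(int).tolist()),2,(0,0,255),-1) for q in((.045,.039),(.045,-.039))]
c(a,t,x-60,y-30,0)
for q in((-.05,.042),(-.05,-.042),(-.082,.054),(-.082,-.054),(-.1,-.12),(-.1,.12)): cv2.circle(a,tuple(((proj(t,[*T(ST,q),.028 if q[0]>-.09 else .02])-[x-60,y-30]+.5)*5).astype(int).tolist()),2,(0,200,0),-1)
x,y=proj(s,[*C0[:2],h]).astype(int);b=cv2.resize(s["color"][y-30:y+30,x-25:x+50],None,fx=5,fy=5,interpolation=2);c(b,s,x-25,y-30,0)
for q in((-.05,.042),(-.05,-.042),(-.082,.054),(-.082,-.054)): cv2.circle(b,tuple(((proj(s,[*T(ST,q),.028])-[x-25,y-30]+.5)*5).astype(int).tolist()),2,(0,200,0),-1)
cv2.imwrite("pics/k.png",np.hstack([a,b]))
E
```

```text
t 15.85 pos [ 0.5998 -0.1077  0.0378] q [-33.   43.7  75.6  28.2  78.7 -39. ] F [ 0.5 -0.2 -1.6] w 0.0226 gf 59.2
turn [ 0.0024  0.0006 -0.0045] rows>= 1 | shift [ 0.0043 -0.0006  0.0015] rows>= 1
turn [ 0. -0.  0.] rows>= 1 | shift [ 0.0147 -0.      0.018 ] rows>= 1
turn [ 0. -0.  0.] rows>= 1 | shift [ 0.0572 -0.      0.0368] rows>= 2
[ 0.60372576 -0.05436154  1.49790841] 1.503
(array([ -0.89044982, -17.64696704,   1.4950407 ]), 0, np.float64(nan))
(array([ 0.60284962, -0.06635083,  1.4974636 ]), 1, np.float64(3.816917089178675e-06))
(array([ 0.60756841, -0.04540652,  1.50999128]), 71, np.float64(0.6453898961012575))
(array([-85.59200236,   6.54828997,   1.61463732]), 0, np.float64(nan))
  return _methods._mean(a, axis=axis, dtype=dtype,
  ret = ret.dtype.type(ret / rcount)
```

View pics/k.png

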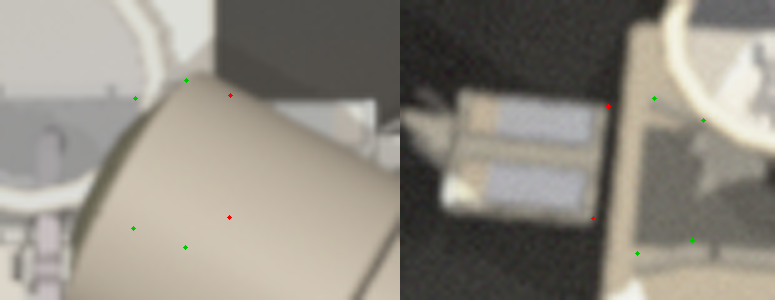

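The scene crop shows the carrier aligned in front of the rail mouth. Its front corners are at (608,102) and (593,218), matching the prediction. I lower it and begin to slide it in.

>>> {"api": "arm_command", "payload": {
  "deltas": [
    {"rx": 0.0024,"ry": 0,"rz": -0.0045,"dx": 0.004,"dy": 0,"dz": 0.002,"fingers": 0.015},
    {"rx": 0,"ry": 0,"rz": 0,"dx": 0.009,"dy": 0,"dz": 0.0055,"fingers": 0.015},
    {"rx": 0,"ry": 0,"rz": 0,"dx": 0.009,"dy": 0,"dz": 0.0055,"fingers": 0.015},
    {"rx": 0,"ry": 0,"rz": 0,"dx": -0.003,"dy": 0,"dz": 0.006,"fingers": 0.015},
    {"rx": 0,"ry": 0,"rz": 0,"dx": 0,"dy": 0,"dz": 0,"fingers": 0.015},
    {"rx": 0,"ry": 0,"rz": 0,"dx": 0,"dy": 0,"dz": 0,"fingers": 0.015}
  ]
}}

```text
time_s: 16.55
position: [0.6017, -0.0809, 0.0319]
tool_rot: [[0.055, 0.998, 0.038], [0.848, -0.067, 0.526], [0.527, 0.003, -0.85]]
ft_force: [0.1, 0.6, -2.3]
grip_width: 0.0227
gripper_force: 59.3
```

```bash
python3 - <<'E'
from h import *
plan((tcpS(-.128,.0225,-.001),RS()),(tcpS(-.08,.0215,-.001),RS()))
E
```

```text
t 16.55 pos [ 0.6017 -0.0809  0.0319] q [-30.8  43.6  77.2  29.   76.6 -38.3] F [ 0.1  0.6 -2.3] w 0.0227 gf 59.3
turn [-0.0002  0.001   0.001 ] rows>= 1 | shift [-0.0006  0.0004  0.0003] rows>= 1
turn [ 0. -0.  0.] rows>= 1 | shift [ 0.0402 -0.      0.0262] rows>= 2
```

>>> {"api": "arm_command", "payload": {
  "deltas": [
    {"rx": 0,"ry": 0.001,"rz": 0.001,"dx": 0.0067,"dy": 0.0004,"dz": 0.0044,"fingers": 0.015},
    {"rx": 0,"ry": 0,"rz": 0,"dx": 0.0067,"dy": 0,"dz": 0.0044,"fingers": 0.015},
    {"rx": 0,"ry": 0,"rz": 0,"dx": 0.0067,"dy": 0,"dz": 0.0044,"fingers": 0.015},
    {"rx": 0,"ry": 0,"rz": 0,"dx": 0.0067,"dy": 0,"dz": 0.0044,"fingers": 0.015},
    {"rx": 0,"ry": 0,"rz": 0,"dx": 0.0067,"dy": 0,"dz": 0.0043,"fingers": 0.015},
    {"rx": 0,"ry": 0,"rz": 0,"dx": 0.0067,"dy": 0,"dz": 0.0043,"fingers": 0.015},
    {"rx": 0,"ry": 0,"rz": 0,"dx": 0,"dy": 0,"dz": 0,"fingers": 0.015}
  ]
}}

```text
time_s: 17.25
position: [0.6052, -0.0318, 0.0313]
tool_rot: [[0.055, 0.998, 0.037], [0.847, -0.066, 0.527], [0.528, 0.003, -0.849]]
ft_force: [-0.4, 1.2, -2.0]
grip_width: 0.0228
gripper_force: 59.3
```

```bash
python3 - <<'E'
from h import *
plan((tcpS(-.08,.0215,-.001),RS()),(tcpS(-.03,.0205,-.001),RS()))
print(env.observe()["wrist_torque"])
E
```

```text
t 17.25 pos [ 0.6052 -0.0318  0.0313] q [-26.7  42.9  79.3  30.5  73.7 -35.8] F [-0.4  1.2 -2. ] w 0.0228 gf 59.3
turn [-0.0006 -0.0002  0.0011] rows>= 1 | shift [-0.0018  0.0001 -0.0001] rows>= 1
turn [ 0. -0.  0.] rows>= 1 | shift [ 0.0419 -0.      0.0273] rows>= 2
[-0.48494078  0.03321245  0.04631863]
```

>>> {"api": "arm_command", "payload": {
  "deltas": [
    {"rx": 0,"ry": 0,"rz": 0,"dx": 0.0067,"dy": 0,"dz": 0.0045,"fingers": 0.015},
    {"rx": 0,"ry": 0,"rz": 0,"dx": 0.0067,"dy": 0,"dz": 0.0045,"fingers": 0.015},
    {"rx": 0,"ry": 0,"rz": 0,"dx": 0.0067,"dy": 0,"dz": 0.0045,"fingers": 0.015},
    {"rx": 0,"ry": 0,"rz": 0,"dx": 0.0067,"dy": 0,"dz": 0.0045,"fingers": 0.015},
    {"rx": 0,"ry": 0,"rz": 0,"dx": 0.0067,"dy": 0,"dz": 0.0045,"fingers": 0.015},
    {"rx": 0,"ry": 0,"rz": 0,"dx": 0.0067,"dy": 0,"dz": 0.0045,"fingers": 0.015},
    {"rx": 0,"ry": 0,"rz": 0,"dx": 0,"dy": 0,"dz": 0,"fingers": 0.015}
  ]
}}

```text
time_s: 17.95
position: [0.6084, 0.0164, 0.0295]
tool_rot: [[0.055, 0.998, 0.037], [0.847, -0.066, 0.527], [0.528, 0.002, -0.849]]
ft_force: [-0.4, -0.4, -2.6]
grip_width: 0.0227
gripper_force: 59.3
```

```bash
python3 - <<'E'
from h import *
plan((tcpS(-.03,.0205,-.001),RS()),(tcpS(-.01,.0205,-.001),RS()))
t,s=env.get_image("top"),env.get_image("scene")
# is the arm still open: pad/weight blob in scene vs earlier
for pic in(t,s): print([(k,round(a["p"],2),np.round(a["location"],1).tolist()) for k in("weight_large","foot","carrier") for a in env.tip_of(k,pic)[:3]])
print(proj(s,[*T(ST,(0,.157)),.04]))
E
```

```text
t 17.95 pos [0.6084 0.0164 0.0295] q [-22.4  42.4  80.8  32.   70.9 -33.1] F [-0.4 -0.4 -2.6] w 0.0227 gf 59.3
turn [-0.0008 -0.0001  0.0011] rows>= 1 | shift [-0.      0.0002  0.0001] rows>= 1
turn [ 0. -0.  0.] rows>= 1 | shift [0.017  0.     0.0106] rows>= 1
[('foot', 0.35, [205.9, 224.1]), ('carrier', 0.94, [415.5, 279.9]), ('carrier', 0.71, [298.1, 199.6]), ('carrier', 0.68, [449.6, 190.2])]
[('weight_large', 0.47, [364.8, 186.6]), ('foot', 0.61, [362.1, 231.6]), ('carrier', 0.91, [253.7, 163.5]), ('carrier', 0.78, [352.6, 232.2]), ('carrier', 0.59, [195.2, 229.9])]
[363.75821202 187.42533589]
```

>>> {"api": "arm_command", "payload": {
  "deltas": [
    {"rx": 0,"ry": 0,"rz": 0,"dx": 0.006,"dy": 0,"dz": 0.0038,"fingers": 0.015},
    {"rx": 0,"ry": 0,"rz": 0,"dx": 0.006,"dy": 0,"dz": 0.0038,"fingers": 0.015},
    {"rx": 0,"ry": 0,"rz": 0,"dx": 0.005,"dy": 0,"dz": 0.0032,"fingers": 0.015},
    {"rx": 0,"ry": 0,"rz": 0,"dx": -0.0003,"dy": 0,"dz": 0.0006,"fingers": 0.015},
    {"rx": 0,"ry": 0,"rz": 0,"dx": 0.0017,"dy": 0,"dz": 0.0011,"fingers": 0.015},
    {"rx": 0,"ry": 0,"rz": 0,"dx": 0.0017,"dy": 0,"dz": 0.0011,"fingers": 0.015},
    {"rx": 0,"ry": 0,"rz": 0,"dx": 0,"dy": 0,"dz": 0,"fingers": 0.015}
  ]
}}

```text
time_s: 19.05
position: [0.6106, 0.0393, 0.0289]
tool_rot: [[0.056, 0.998, 0.039], [0.847, -0.068, 0.527], [0.528, 0.004, -0.849]]
ft_force: [0.5, 0.4, 2.3]
grip_width: 0.0226
gripper_force: 60.0
```

```bash
python3 - <<'E'
from h import *
plan((tcpS(-.005,.0201,-.001),RS()),(tcpS(0,.0201,-.001),RS()))
E
```

```text
t 19.05 pos [0.6106 0.0393 0.0289] q [-20.2  42.3  81.3  32.8  69.6 -31.7] F [0.5 0.4 2.3] w 0.0226 gf 60.0
turn [0.001  0.0001 0.0004] rows>= 1 | shift [ 0.0017 -0.0004  0.001 ] rows>= 1
turn [ 0. -0.  0.] rows>= 1 | shift [0.0042 0.     0.0026] rows>= 1
```

>>> {"api": "arm_command", "payload": {
  "deltas": [
    {"rx": 0,"ry": 0,"rz": 0,"dx": 0.0017,"dy": 0,"dz": 0.0011,"fingers": 0.015},
    {"rx": 0,"ry": 0,"rz": 0,"dx": 0.0017,"dy": 0,"dz": 0.0011,"fingers": 0.015},
    {"rx": 0,"ry": 0,"rz": 0,"dx": 0.0009,"dy": 0,"dz": 0.0005,"fingers": 0.015},
    {"rx": 0,"ry": 0,"rz": 0,"dx": 0,"dy": 0,"dz": 0,"fingers": 0.015}
  ]
}}

```text
time_s: 19.45
position: [0.611, 0.0443, 0.0289]
tool_rot: [[0.056, 0.998, 0.039], [0.847, -0.068, 0.527], [0.528, 0.004, -0.849]]
ft_force: [1.1, -4.0, 5.1]
grip_width: 0.0229
gripper_force: 60.4
```

>>> {"api": "arm_command", "payload": {
  "deltas": [
    {"rx": 0,"ry": 0,"rz": 0,"dx": 0.0009,"dy": 0,"dz": 0.0005,"fingers": 0.015},
    {"rx": 0,"ry": 0,"rz": 0,"dx": 0,"dy": 0,"dz": 0,"fingers": 0.015}
  ]
}}

```text
time_s: 19.65
position: [0.6111, 0.0453, 0.0289]
tool_rot: [[0.056, 0.998, 0.039], [0.847, -0.068, 0.527], [0.528, 0.004, -0.849]]
ft_force: [-0.9, -3.4, 4.5]
grip_width: 0.023
gripper_force: 60.4
```

>>> {"api": "arm_command", "payload": {
  "deltas": [
    {"rx": 0,"ry": 0,"rz": 0,"dx": 0.0009,"dy": 0,"dz": 0.0005,"fingers": 0.015},
    {"rx": 0,"ry": 0,"rz": 0,"dx": 0,"dy": 0,"dz": 0,"fingers": 0.015}
  ]
}}

```text
time_s: 19.85
position: [0.6111, 0.0458, 0.0289]
tool_rot: [[0.056, 0.998, 0.039], [0.848, -0.068, 0.526], [0.527, 0.004, -0.85]]
ft_force: [-0.4, -5.9, 5.3]
grip_width: 0.0227
gripper_force: 60.7
```

>>> {"api": "arm_command", "payload": {
  "deltas": [
    {"rx": 0,"ry": 0,"rz": 0,"dx": 0.0009,"dy": 0,"dz": 0.0005,"fingers": 0.015},
    {"rx": 0,"ry": 0,"rz": 0,"dx": 0,"dy": 0,"dz": 0,"fingers": 0.015}
  ]
}}

```text
time_s: 20.05
position: [0.6113, 0.0459, 0.0289]
tool_rot: [[0.056, 0.998, 0.04], [0.849, -0.068, 0.524], [0.526, 0.005, -0.851]]
ft_force: [-1.6, -11.1, 5.5]
grip_width: 0.0227
gripper_force: 61.1
```

>>> {"api": "arm_command", "payload": {
  "deltas": [
    {"rx": 0,"ry": 0,"rz": 0,"dx": 0.0012,"dy": 0,"dz": 0.0007,"fingers": 0.015},
    {"rx": 0,"ry": 0,"rz": 0,"dx": 0,"dy": 0,"dz": 0,"fingers": 0.015},
    {"rx": 0,"ry": 0,"rz": 0,"dx": 0,"dy": 0,"dz": 0,"fingers": 0.015}
  ]
}}

```text
time_s: 20.35
position: [0.6116, 0.0459, 0.0289]
tool_rot: [[0.056, 0.998, 0.04], [0.85, -0.068, 0.523], [0.524, 0.005, -0.852]]
ft_force: [-3.2, -18.6, 7.6]
grip_width: 0.0232
gripper_force: 61.7
```

```bash
python3 - <<'E'
from h import *
plan((tcpS(0,.0201),RS()))
print(env.observe()["wrist_torque"])
t,s=env.get_image("top"),env.get_image("scene")
for n,pic in(("t",t),("s",s)):
    print(n,np.round(proj(pic,[*ST[:2],.02]),1),[(round(a["p"],2),np.round(a["location"],1).tolist()) for a in env.tip_of("carrier",pic)[:3]])
E
```

```text
t 20.35 pos [0.6116 0.0459 0.0289] q [-19.5  42.2  81.4  32.8  69.1 -31.1] F [ -3.2 -18.6   7.6] w 0.0232 gf 61.7
turn [0.0026 0.0048 0.0008] rows>= 1 | shift [ 0.0004 -0.0019  0.0001] rows>= 1
[-1.91370987  0.80118577  0.74403848]
t [290.5 195.8] [(0.82, [449.0, 189.7]), (0.65, [415.9, 281.9])]
s [360.4 233.2] [(0.98, [357.5, 236.3]), (0.98, [194.8, 232.0]), (0.57, [254.6, 159.3])]
```

>>> {"api": "arm_command", "payload": {
  "deltas": [
    {"rx": 0,"ry": 0,"rz": 0,"dx": 0,"dy": 0,"dz": 0,"fingers": 0.028},
    {"rx": 0,"ry": 0,"rz": 0,"dx": 0,"dy": 0,"dz": 0,"fingers": 0.04},
    {"rx": 0,"ry": 0,"rz": 0,"dx": 0,"dy": 0,"dz": 0,"fingers": 0.05},
    {"rx": 0,"ry": 0,"rz": 0,"dx": 0,"dy": 0,"dz": 0,"fingers": 0.05},
    {"rx": 0,"ry": 0,"rz": 0,"dx": 0,"dy": 0,"dz": -0.01,"fingers": 0.05},
    {"rx": 0,"ry": 0,"rz": 0,"dx": 0,"dy": 0,"dz": -0.02,"fingers": 0.05},
    {"rx": 0,"ry": 0,"rz": 0,"dx": 0,"dy": 0,"dz": -0.03,"fingers": 0.05},
    {"rx": 0,"ry": 0,"rz": 0,"dx": 0,"dy": 0,"dz": -0.03,"fingers": 0.05},
    {"rx": 0,"ry": 0,"rz": 0,"dx": 0,"dy": 0,"dz": -0.035,"fingers": 0.05},
    {"rx": 0,"ry": 0,"rz": 0,"dx": 0,"dy": 0,"dz": -0.035,"fingers": 0.05},
    {"rx": 0,"ry": 0,"rz": 0,"dx": 0,"dy": 0,"dz": -0.035,"fingers": 0.05},
    {"rx": 0,"ry": 0,"rz": 0,"dx": 0,"dy": 0,"dz": 0,"fingers": 0.05}
  ]
}}

```text
time_s: 21.75
position: [0.6046, -0.0565, 0.1987]
tool_rot: [[0.054, 0.998, 0.045], [0.849, -0.07, 0.523], [0.525, 0.01, -0.851]]
ft_force: [0.6, 0.4, -0.2]
grip_width: 0.0502
gripper_force: 0.0
```

```bash
python3 - <<'E'
from h import *
plan()
t,s=env.get_image("top"),env.get_image("scene")
np.save("s1.npy",s["color"])
for n,pic in(("t",t),("s",s)):
    print(n,np.round(proj(pic,[*ST[:2],.02]),1),[(k,round(a["p"],2),np.round(a["location"],1).tolist()) for k in("carrier","weight_large","foot") for a in env.tip_of(k,pic)[:3]])
# handle position fit: sides of plate visible at loading edge, in both views
E=[((-.045,-.037),(-.045,-.015)),((-.045,.015),(-.045,.037)),((-.079,.012),(-.05,.012)),((-.079,-.012),(-.05,-.012)),((-.08,-.01),(-.08,.01))]
Zs=[.032,.032,.048,.048,.048]
for n,pic in(("t",t),("s",s)):
    print(n,edgefit([(pic,A,B,z) for (A,B),z in zip(E,Zs)],ST,3))
E
```

```text
t 21.75 pos [ 0.6046 -0.0565  0.1987] q [-28.7  32.2  68.5  28.8  92.8 -27. ] F [ 0.6  0.4 -0.2] w 0.0502 gf 0.0
t [290.5 195.8] [('carrier', 0.88, [416.1, 277.3]), ('carrier', 0.85, [448.4, 187.5]), ('carrier', 0.56, [291.5, 198.3]), ('foot', 0.19, [218.6, 253.6])]
s [360.4 233.2] [('carrier', 0.82, [361.5, 233.1]), ('carrier', 0.58, [194.6, 229.8]), ('carrier', 0.51, [253.9, 161.8]), ('weight_large', 0.58, [367.0, 186.0]), ('foot', 0.45, [360.9, 234.1]), ('foot', 0.37, [432.9, 195.8])]
t (array([0.61685718, 0.09449441, 1.41506611]), 104, np.float64(0.9016848854169194))
s (array([0.62287225, 0.09913958, 1.39983683]), 124, np.float64(1.0784448052093198))
```

```bash
python3 - <<'E'
from h import *
R=Rt(ST[2],-.14,"y");z=R[:,2];P=np.array([.4538,.1101,.0592])
plan(((.415,-.1,.27),None),((.415,-.1,.27),R),(P-.17*z,R),(P,R))
rv=Ro.from_matrix(env.observe()["tool_rot"].T@R).as_rotvec();print(rv/12,rv/10)
E
```

```text
t 22.15 pos [ 0.6033 -0.0532  0.1936] q [-28.5  32.5  69.   28.8  92.7 -27. ] F [ 0.2 -0.5 -0.5] w 0.0501 gf 0.0
turn [0. 0. 0.] rows>= 0 | shift [-0.0098 -0.1846 -0.0964] rows>= 6
turn [ 0.3315 -0.5444 -1.5615] rows>= 13 | shift [0. 0. 0.] rows>= 0
turn [0. 0. 0.] rows>= 0 | shift [0.0052 0.2122 0.0422] rows>= 7
turn [0. 0. 0.] rows>= 0 | shift [-0.   -0.    0.17] rows>= 5
[ 0.02762798 -0.04536954 -0.13012656] [ 0.03315357 -0.05444345 -0.15615187]
```

>>> {"api": "arm_command", "payload": {
  "deltas": [
    {"rx": 0,"ry": 0,"rz": 0,"dx": 0,"dy": -0.005,"dz": -0.016,"fingers": 0.064},
    {"rx": 0,"ry": 0,"rz": 0,"dx": -0.0015,"dy": -0.025,"dz": -0.02,"fingers": 0.064},
    {"rx": 0,"ry": 0,"rz": 0,"dx": -0.0015,"dy": -0.031,"dz": -0.015,"fingers": 0.064},
    {"rx": 0,"ry": 0,"rz": 0,"dx": -0.0015,"dy": -0.031,"dz": -0.015,"fingers": 0.064},
    {"rx": 0,"ry": 0,"rz": 0,"dx": -0.0015,"dy": -0.031,"dz": -0.015,"fingers": 0.064},
    {"rx": 0,"ry": 0,"rz": 0,"dx": -0.0015,"dy": -0.031,"dz": -0.01,"fingers": 0.064},
    {"rx": 0,"ry": 0,"rz": 0,"dx": -0.0015,"dy": -0.025,"dz": -0.005,"fingers": 0.064},
    {"rx": 0,"ry": 0,"rz": 0,"dx": 0,"dy": -0.006,"dz": 0,"fingers": 0.064}
  ]
}}

```text
time_s: 22.95
position: [0.4134, -0.0994, 0.271]
tool_rot: [[0.057, 0.998, 0.039], [0.847, -0.069, 0.526], [0.528, 0.003, -0.849]]
ft_force: [-0.0, 0.6, 0.3]
grip_width: 0.0642
gripper_force: 0.0
```

>>> {"api": "arm_command", "payload": {
  "deltas": [
    {"rx": 0.0276,"ry": -0.0454,"rz": -0.13,"dx": 0,"dy": 0,"dz": 0,"fingers": 0.064},
    {"rx": 0.0276,"ry": -0.0454,"rz": -0.13,"dx": 0,"dy": 0,"dz": 0,"fingers": 0.064},
    {"rx": 0.0276,"ry": -0.0454,"rz": -0.13,"dx": 0,"dy": 0,"dz": 0,"fingers": 0.064},
    {"rx": 0.0276,"ry": -0.0454,"rz": -0.13,"dx": 0,"dy": 0,"dz": 0,"fingers": 0.064},
    {"rx": 0.0276,"ry": -0.0454,"rz": -0.13,"dx": 0,"dy": 0,"dz": 0,"fingers": 0.064},
    {"rx": 0.0276,"ry": -0.0454,"rz": -0.13,"dx": 0,"dy": 0,"dz": 0,"fingers": 0.064},
    {"rx": 0.0276,"ry": -0.0454,"rz": -0.13,"dx": 0,"dy": 0,"dz": 0,"fingers": 0.064},
    {"rx": 0.0276,"ry": -0.0454,"rz": -0.13,"dx": 0,"dy": 0,"dz": 0,"fingers": 0.064},
    {"rx": 0.0276,"ry": -0.0454,"rz": -0.13,"dx": 0,"dy": 0,"dz": 0,"fingers": 0.064},
    {"rx": 0.0276,"ry": -0.0454,"rz": -0.13,"dx": 0,"dy": 0,"dz": 0,"fingers": 0.064},
    {"rx": 0.0276,"ry": -0.0454,"rz": -0.13,"dx": 0,"dy": 0,"dz": 0,"fingers": 0.064},
    {"rx": 0.0276,"ry": -0.0454,"rz": -0.13,"dx": 0,"dy": 0,"dz": 0,"fingers": 0.064}
  ]
}}

```text
time_s: 24.15
position: [0.4155, -0.099, 0.2703]
tool_rot: [[-0.988, 0.064, 0.142], [0.063, 0.998, -0.011], [-0.143, -0.002, -0.99]]
ft_force: [-0.6, -0.3, -1.0]
grip_width: 0.0642
gripper_force: 0.0
```

```bash
python3 - <<'E'
from h import *
R=Rt(ST[2],-.14,"y");z=R[:,2];P=np.array([.4538,.1101,.0592])
plan((P-.17*z,R),(P,R))
t,s=env.get_image("top"),env.get_image("scene")
for n,pic in(("t",t),("s",s)):
    print(n,np.round(proj(pic,[*ST[:2],.02]),1),np.round(proj(pic,[*T(ST,(0,.157)),.04]),1),[(k,round(a["p"],2),np.round(a["location"],1).tolist()) for k in("carrier","weight_large","foot") for a in env.tip_of(k,pic)[:3]])
E=[((-.045,-.037),(-.045,-.015)),((-.045,.015),(-.045,.037)),((-.079,.012),(-.05,.012)),((-.079,-.012),(-.05,-.012)),((-.08,-.01),(-.08,.01))]
Zs=[.032,.032,.048,.048,.048]
for n,pic in(("t",t),("s",s)):
    print(n,edgefit([(pic,A,B,z) for (A,B),z in zip(E,Zs)],ST,2.5))
E
```

```text
t 24.15 pos [ 0.4155 -0.099   0.2703] q [ -31.7    3.8   92.5    3.9   76.4 -118.7] F [-0.6 -0.3 -1. ] w 0.0642 gf 0.0
turn [-0.0016  0.0032  0.0042] rows>= 1 | shift [0.0056 0.2112 0.0424] rows>= 7
turn [0. 0. 0.] rows>= 0 | shift [-0.   -0.    0.17] rows>= 5
t [290.5 195.8] [289.1 244.6] [('carrier', 0.74, [447.3, 188.9]), ('carrier', 0.65, [413.5, 279.1]), ('carrier', 0.64, [291.1, 196.3]), ('weight_large', 0.5, [287.8, 241.1]), ('weight_large', 0.43, [175.6, 191.0]), ('weight_large', 0.23, [478.7, 256.0])]
s [360.4 233.2] [363.8 187.4] [('carrier', 0.87, [360.0, 232.8]), ('carrier', 0.8, [253.3, 160.5]), ('carrier', 0.61, [195.7, 231.6]), ('weight_large', 0.53, [366.0, 188.6]), ('foot', 0.46, [357.8, 232.2]), ('foot', 0.41, [364.6, 187.9])]
t (array([0.62049818, 0.09540716, 1.36248542]), 115, np.float64(0.6072614574663496))
s (array([0.61256356, 0.09655686, 1.52844205]), 118, np.float64(0.7589856982470412))
```

>>> {"api": "arm_command", "payload": {
  "deltas": [
    {"rx": -0.0016,"ry": 0.0032,"rz": 0.0042,"dx": 0.0006,"dy": 0.02,"dz": 0,"fingers": 0.064},
    {"rx": 0,"ry": 0,"rz": 0,"dx": 0.001,"dy": 0.035,"dz": 0,"fingers": 0.064},
    {"rx": 0,"ry": 0,"rz": 0,"dx": 0.001,"dy": 0.035,"dz": 0,"fingers": 0.064},
    {"rx": 0,"ry": 0,"rz": 0,"dx": 0.001,"dy": 0.035,"dz": 0,"fingers": 0.064},
    {"rx": 0,"ry": 0,"rz": 0,"dx": 0.001,"dy": 0.035,"dz": 0,"fingers": 0.064},
    {"rx": 0,"ry": 0,"rz": 0,"dx": 0.001,"dy": 0.034,"dz": 0.01,"fingers": 0.064},
    {"rx": 0,"ry": 0,"rz": 0,"dx": 0,"dy": 0.017,"dz": 0.02,"fingers": 0.064},
    {"rx": 0,"ry": 0,"rz": 0,"dx": 0,"dy": 0,"dz": 0.025,"fingers": 0.064},
    {"rx": 0,"ry": 0,"rz": 0,"dx": 0,"dy": 0,"dz": 0.025,"fingers": 0.064},
    {"rx": 0,"ry": 0,"rz": 0,"dx": 0,"dy": 0,"dz": 0,"fingers": 0.064}
  ]
}}

```text
time_s: 25.55
position: [0.4348, 0.1107, 0.1883]
tool_rot: [[-0.989, 0.075, 0.131], [0.074, 0.997, -0.009], [-0.132, 0.001, -0.991]]
ft_force: [0.1, 0.2, 0.6]
grip_width: 0.0638
gripper_force: 0.0
```

```bash
python3 - <<'E'
from h import *
R=Rt(ST[2],-.14,"y");z=R[:,2];P=np.array([.4538,.1101,.0592])
plan((P-.1*z,R),(P,R))
E
```

```text
t 25.55 pos [0.4348 0.1107 0.1883] q [ -0.7  11.   98.4  -0.5  63.  -86.2] F [0.1 0.2 0.6] w 0.0638 gf 0.0
turn [ 0.0004 -0.008  -0.0071] rows>= 1 | shift [-0.0008  0.0007  0.0305] rows>= 1
turn [0. 0. 0.] rows>= 0 | shift [-0.  -0.   0.1] rows>= 3
```

>>> {"api": "arm_command", "payload": {
  "deltas": [
    {"rx": 0,"ry": -0.008,"rz": -0.007,"dx": -0.001,"dy": 0.0005,"dz": 0.02,"fingers": 0.064},
    {"rx": 0,"ry": 0,"rz": 0,"dx": 0,"dy": 0,"dz": 0.025,"fingers": 0.064},
    {"rx": 0,"ry": 0,"rz": 0,"dx": 0,"dy": 0,"dz": 0.025,"fingers": 0.064},
    {"rx": 0,"ry": 0,"rz": 0,"dx": 0,"dy": 0,"dz": 0.025,"fingers": 0.064},
    {"rx": 0,"ry": 0,"rz": 0,"dx": 0,"dy": 0,"dz": 0.02,"fingers": 0.064},
    {"rx": 0,"ry": 0,"rz": 0,"dx": 0,"dy": 0,"dz": 0.013,"fingers": 0.064},
    {"rx": 0,"ry": 0,"rz": 0,"dx": 0,"dy": 0,"dz": 0,"fingers": 0.064},
    {"rx": 0,"ry": 0,"rz": 0,"dx": 0,"dy": 0,"dz": 0,"fingers": 0.05},
    {"rx": 0,"ry": 0,"rz": 0,"dx": 0,"dy": 0,"dz": 0,"fingers": 0.04},
    {"rx": 0,"ry": 0,"rz": 0,"dx": 0,"dy": 0,"dz": 0,"fingers": 0.03},
    {"rx": 0,"ry": 0,"rz": 0,"dx": 0,"dy": 0,"dz": 0,"fingers": 0.03},
    {"rx": 0,"ry": 0,"rz": 0,"dx": 0,"dy": 0,"dz": 0,"fingers": 0.03}
  ],
  "squeeze": 40
}}

```text
time_s: 26.75
position: [0.4558, 0.1099, 0.0654]
tool_rot: [[-0.987, 0.067, 0.148], [0.066, 0.998, -0.009], [-0.148, 0.0, -0.989]]
ft_force: [-0.8, -0.6, 8.5]
grip_width: 0.0386
gripper_force: 39.8
```

>>> {"api": "arm_command", "payload": {
  "deltas": [
    {"rx": 0,"ry": 0,"rz": 0,"dx": 0,"dy": 0,"dz": -0.004,"fingers": 0.03},
    {"rx": 0,"ry": 0,"rz": 0,"dx": 0,"dy": 0,"dz": -0.006,"fingers": 0.03},
    {"rx": 0,"ry": 0,"rz": 0,"dx": 0,"dy": 0,"dz": -0.006,"fingers": 0.03},
    {"rx": 0,"ry": 0,"rz": 0,"dx": 0,"dy": 0,"dz": -0.008,"fingers": 0.03},
    {"rx": 0,"ry": 0,"rz": 0,"dx": 0,"dy": 0,"dz": -0.01,"fingers": 0.03},
    {"rx": 0,"ry": 0,"rz": 0,"dx": 0,"dy": 0,"dz": -0.015,"fingers": 0.03},
    {"rx": 0,"ry": 0,"rz": 0,"dx": 0,"dy": 0,"dz": -0.02,"fingers": 0.03},
    {"rx": 0,"ry": 0,"rz": 0,"dx": 0,"dy": 0,"dz": -0.02,"fingers": 0.03},
    {"rx": 0,"ry": 0,"rz": 0,"dx": 0,"dy": 0,"dz": 0,"fingers": 0.03}
  ]
}}

```text
time_s: 27.65
position: [0.4426, 0.1109, 0.1546]
tool_rot: [[-0.987, 0.067, 0.149], [0.066, 0.998, -0.009], [-0.15, 0.001, -0.989]]
ft_force: [1.2, -0.2, -4.7]
grip_width: 0.0385
gripper_force: 41.0
```

```bash
python3 - <<'E'
from h import *
R=Rt(ST[2]);
# free bench spot: original weight place, upright
plan((env.observe()["position"],R),((.478,.436,.14),R),((.478,.436,.0185),R))
s=env.get_image("scene");cv2.imwrite("pics/l.png",s["color"])
print([(k,round(a["p"],2),np.round(a["location"],1).tolist()) for k in("carrier","foot","thumb_pad","weight_large") for a in env.tip_of(k,s)[:3]])
for h,y in((.04,.157),(.057,.16),(.065,.16)):print(h,np.round(proj(s,[*T(ST,(0,y)),h]),1))
E
```

```text
t 27.65 pos [0.4426 0.1109 0.1546] q [ -0.6  13.9 101.2  -0.5  56.3 -86.5] F [ 1.2 -0.2 -4.7] w 0.0385 gf 41.0
turn [0.0009 0.1501 0.001 ] rows>= 2 | shift [0. 0. 0.] rows>= 0
turn [0. 0. 0.] rows>= 0 | shift [-0.0133  0.3268  0.0146] rows>= 10
turn [0. 0. 0.] rows>= 0 | shift [0.     0.     0.1215] rows>= 4
[('carrier', 0.84, [254.6, 161.1]), ('carrier', 0.82, [361.8, 234.2]), ('carrier', 0.79, [198.1, 229.4]), ('foot', 0.63, [359.4, 231.3]), ('foot', 0.21, [408.3, 178.4]), ('thumb_pad', 0.49, [396.1, 244.0]), ('thumb_pad', 0.48, [364.0, 183.5]), ('weight_large', 0.57, [364.7, 168.5])]
0.04 [363.8 187.4]
0.057 [364.2 183.6]
0.065 [364.4 182.2]
```

The thumb pad now shows at (364,183.5), which matches the clamped height, and the weight is in the gripper (−4.7 N). I take it back to its free spot on the bench.

>>> {"api": "arm_command", "payload": {
  "deltas": [
    {"rx": 0,"ry": 0.075,"rz": 0,"dx": 0,"dy": 0.01,"dz": 0,"fingers": 0.03},
    {"rx": 0,"ry": 0.075,"rz": 0,"dx": -0.001,"dy": 0.025,"dz": 0,"fingers": 0.03},
    {"rx": 0,"ry": 0,"rz": 0,"dx": -0.002,"dy": 0.035,"dz": 0,"fingers": 0.03},
    {"rx": 0,"ry": 0,"rz": 0,"dx": -0.002,"dy": 0.035,"dz": 0,"fingers": 0.03},
    {"rx": 0,"ry": 0,"rz": 0,"dx": -0.002,"dy": 0.035,"dz": 0,"fingers": 0.03},
    {"rx": 0,"ry": 0,"rz": 0,"dx": -0.002,"dy": 0.035,"dz": 0,"fingers": 0.03},
    {"rx": 0,"ry": 0,"rz": 0,"dx": -0.002,"dy": 0.035,"dz": 0,"fingers": 0.03},
    {"rx": 0,"ry": 0,"rz": 0,"dx": -0.002,"dy": 0.035,"dz": 0,"fingers": 0.03},
    {"rx": 0,"ry": 0,"rz": 0,"dx": 0,"dy": 0.035,"dz": 0,"fingers": 0.03},
    {"rx": 0,"ry": 0,"rz": 0,"dx": 0,"dy": 0.03,"dz": 0,"fingers": 0.03},
    {"rx": 0,"ry": 0,"rz": 0,"dx": 0,"dy": 0.016,"dz": 0,"fingers": 0.03},
    {"rx": 0,"ry": 0,"rz": 0,"dx": 0,"dy": 0,"dz": 0,"fingers": 0.03}
  ]
}}

```text
time_s: 29.1
position: [0.4765, 0.4369, 0.1506]
tool_rot: [[-0.998, 0.065, -0.006], [0.065, 0.998, 0.0], [0.006, -0.0, -1.0]]
ft_force: [-0.2, -1.2, -5.5]
grip_width: 0.0387
gripper_force: 41.4
```

```bash
python3 - <<'E'
from h import *
R=Rt(ST[2])
plan(((.478,.436,.1),R),((.478,.436,.03),R))
E
```

```text
t 29.1 pos [0.4765 0.4369 0.1506] q [ 32.   35.1  64.8   0.2  80.4 -54.3] F [-0.2 -1.2 -5.5] w 0.0387 gf 41.4
turn [-0.0003 -0.0056  0.0031] rows>= 1 | shift [-0.0016 -0.0008  0.0506] rows>= 2
turn [0. 0. 0.] rows>= 0 | shift [0.   0.   0.07] rows>= 2
```

>>> {"api": "arm_command", "payload": {
  "deltas": [
    {"rx": 0,"ry": 0,"rz": 0,"dx": -0.0015,"dy": 0,"dz": 0.02,"fingers": 0.03},
    {"rx": 0,"ry": 0,"rz": 0,"dx": 0,"dy": 0,"dz": 0.03,"fingers": 0.03},
    {"rx": 0,"ry": 0,"rz": 0,"dx": 0,"dy": 0,"dz": 0.03,"fingers": 0.03},
    {"rx": 0,"ry": 0,"rz": 0,"dx": 0,"dy": 0,"dz": 0.02,"fingers": 0.03},
    {"rx": 0,"ry": 0,"rz": 0,"dx": 0,"dy": 0,"dz": 0.015,"fingers": 0.03},
    {"rx": 0,"ry": 0,"rz": 0,"dx": 0,"dy": 0,"dz": 0.005,"fingers": 0.03},
    {"rx": 0,"ry": 0,"rz": 0,"dx": 0,"dy": 0,"dz": 0,"fingers": 0.03},
    {"rx": 0,"ry": 0,"rz": 0,"dx": 0,"dy": 0,"dz": 0,"fingers": 0.03}
  ]
}}

```text
time_s: 29.9
position: [0.4785, 0.4351, 0.0332]
tool_rot: [[-0.998, 0.067, -0.003], [0.067, 0.998, 0.001], [0.003, 0.001, -1.0]]
ft_force: [-0.6, 1.1, -4.5]
grip_width: 0.0386
gripper_force: 41.4
```

>>> {"api": "arm_command", "payload": {
  "deltas": [
    {"rx": 0,"ry": 0,"rz": 0,"dx": 0,"dy": 0,"dz": 0.004,"fingers": 0.03},
    {"rx": 0,"ry": 0,"rz": 0,"dx": 0,"dy": 0,"dz": 0.002,"fingers": 0.03},
    {"rx": 0,"ry": 0,"rz": 0,"dx": 0,"dy": 0,"dz": 0,"fingers": 0.03}
  ]
}}

```text
time_s: 30.2
position: [0.478, 0.4351, 0.0265]
tool_rot: [[-0.998, 0.067, -0.004], [0.067, 0.998, 0.001], [0.004, 0.0, -1.0]]
ft_force: [-0.5, -0.3, -5.5]
grip_width: 0.0386
gripper_force: 41.4
```

>>> {"api": "arm_command", "payload": {
  "deltas": [
    {"rx": 0,"ry": 0,"rz": 0,"dx": 0,"dy": 0,"dz": 0.002,"fingers": 0.03},
    {"rx": 0,"ry": 0,"rz": 0,"dx": 0,"dy": 0,"dz": 0,"fingers": 0.03}
  ]
}}

```text
time_s: 30.4
position: [0.478, 0.4351, 0.0244]
tool_rot: [[-0.998, 0.067, -0.004], [0.067, 0.998, 0.001], [0.004, 0.0, -1.0]]
ft_force: [0.2, 0.3, -5.2]
grip_width: 0.0386
gripper_force: 41.4
```

>>> {"api": "arm_command", "payload": {
  "deltas": [
    {"rx": 0,"ry": 0,"rz": 0,"dx": 0,"dy": 0,"dz": 0.0015,"fingers": 0.03},
    {"rx": 0,"ry": 0,"rz": 0,"dx": 0,"dy": 0,"dz": 0,"fingers": 0.03}
  ]
}}

```text
time_s: 30.6
position: [0.4783, 0.4352, 0.0233]
tool_rot: [[-0.998, 0.067, -0.003], [0.067, 0.998, 0.001], [0.003, 0.001, -1.0]]
ft_force: [0.5, -0.7, -2.4]
grip_width: 0.0387
gripper_force: 41.8
```

>>> {"api": "arm_command", "payload": {
  "deltas": [
    {"rx": 0,"ry": 0,"rz": 0,"dx": 0,"dy": 0,"dz": 0.001,"fingers": 0.03},
    {"rx": 0,"ry": 0,"rz": 0,"dx": 0,"dy": 0,"dz": 0,"fingers": 0.03}
  ]
}}

```text
time_s: 30.8
position: [0.4785, 0.4353, 0.0231]
tool_rot: [[-0.998, 0.067, -0.002], [0.067, 0.998, 0.001], [0.002, 0.001, -1.0]]
ft_force: [-0.1, -2.2, 4.7]
grip_width: 0.0386
gripper_force: 42.4
```

>>> {"api": "arm_command", "payload": {
  "deltas": [
    {"rx": 0,"ry": 0,"rz": 0,"dx": 0,"dy": 0,"dz": 0.001,"fingers": 0.03},
    {"rx": 0,"ry": 0,"rz": 0,"dx": 0,"dy": 0,"dz": 0,"fingers": 0.03}
  ]
}}

```text
time_s: 31.0
position: [0.4786, 0.4353, 0.023]
tool_rot: [[-0.998, 0.067, -0.002], [0.067, 0.998, 0.002], [0.002, 0.001, -1.0]]
ft_force: [-3.1, -3.0, 12.6]
grip_width: 0.0383
gripper_force: 43.2
```

On the bench. Releasing and retreating straight up.

>>> {"api": "arm_command", "payload": {
  "deltas": [
    {"rx": 0,"ry": 0,"rz": 0,"dx": 0,"dy": 0,"dz": -0.001,"fingers": 0.036},
    {"rx": 0,"ry": 0,"rz": 0,"dx": 0,"dy": 0,"dz": 0,"fingers": 0.045},
    {"rx": 0,"ry": 0,"rz": 0,"dx": 0,"dy": 0,"dz": 0,"fingers": 0.064},
    {"rx": 0,"ry": 0,"rz": 0,"dx": 0,"dy": 0,"dz": 0,"fingers": 0.064},
    {"rx": 0,"ry": 0,"rz": 0,"dx": 0,"dy": 0,"dz": 0,"fingers": 0.064},
    {"rx": 0,"ry": 0,"rz": 0,"dx": 0,"dy": 0,"dz": -0.015,"fingers": 0.064},
    {"rx": 0,"ry": 0,"rz": 0,"dx": 0,"dy": 0,"dz": -0.025,"fingers": 0.064},
    {"rx": 0,"ry": 0,"rz": 0,"dx": 0,"dy": 0,"dz": -0.035,"fingers": 0.064},
    {"rx": 0,"ry": 0,"rz": 0,"dx": 0,"dy": 0,"dz": -0.035,"fingers": 0.064},
    {"rx": 0,"ry": 0,"rz": 0,"dx": 0,"dy": 0,"dz": -0.035,"fingers": 0.064},
    {"rx": 0,"ry": 0,"rz": 0,"dx": 0,"dy": 0,"dz": -0.035,"fingers": 0.064},
    {"rx": 0,"ry": 0,"rz": 0,"dx": 0.03,"dy": 0,"dz": -0.02,"fingers": 0.064}
  ]
}}

```text
time_s: 32.2
position: [0.4513, 0.4368, 0.2245]
tool_rot: [[-0.998, 0.07, 0.0], [0.07, 0.998, 0.003], [-0.0, 0.003, -1.0]]
ft_force: [-0.6, 0.2, 0.6]
grip_width: 0.064
gripper_force: 0.0
```

>>> {"api": "arm_command", "payload": {
  "deltas": [
    {"rx": 0,"ry": 0,"rz": 0,"dx": 0.035,"dy": 0,"dz": 0,"fingers": 0.064},
    {"rx": 0,"ry": 0,"rz": 0,"dx": 0.035,"dy": 0,"dz": 0,"fingers": 0.064},
    {"rx": 0,"ry": 0,"rz": 0,"dx": 0.035,"dy": 0,"dz": 0,"fingers": 0.064},
    {"rx": 0,"ry": 0,"rz": 0,"dx": 0.035,"dy": 0,"dz": 0,"fingers": 0.064},
    {"rx": 0,"ry": 0,"rz": 0,"dx": 0.03,"dy": 0,"dz": 0,"fingers": 0.064},
    {"rx": 0,"ry": 0,"rz": 0,"dx": 0,"dy": 0,"dz": 0,"fingers": 0.064}
  ]
}}

```text
time_s: 32.8
position: [0.2762, 0.4485, 0.2233]
tool_rot: [[-0.998, 0.064, -0.004], [0.064, 0.998, 0.001], [0.004, 0.001, -1.0]]
ft_force: [0.4, 0.0, -0.2]
grip_width: 0.0643
gripper_force: 0.0
```

```bash
python3 - <<'E'
from h import *
plan()
t,s=env.get_image("top"),env.get_image("scene")
t0,s0=cv2.imread("pics/top0.png"),cv2.imread("pics/scene0.png")
for n,pic in(("t",t),("s",s)):
    print(n,np.round(proj(pic,[*ST[:2],.02]),1),[(k,round(a["p"],2),np.round(a["location"],1).tolist()) for k in("carrier","foot","thumb_pad","weight_large","weight_small","weight_medium","vial") for a in env.tip_of(k,pic)[:3]])
prof=[(.02,0),(.02,.044),(.007,.046),(.012,.055),(.012,.072)]
print(cylfit([t],(.478,.435),prof,90),cylfit([s],(.478,.435),prof,70))
# carrier pose: search loading-side plate edge in scene view
for nm,pic in(("t",t),("s",s)):
  g=pic["color"].astype(float).mean(2)
  for y in(-.03,0,.03):
    k=np.arange(-.11,-.03,.002);print(nm,y,[int(map_coordinates(g,[[v],[u]],order=1)[0]) for u,v in(proj(pic,[*T(ST,(x,y)),.032 if y else .048]) for x in k)])
E
```

```text
t 32.8 pos [0.2762 0.4485 0.2233] q [ 45.4  19.9  78.8   0.2  81.5 -41. ] F [ 0.4  0.  -0.2] w 0.0643 gf 0.0
t [290.5 195.8] [('carrier', 0.78, [289.5, 197.3]), ('carrier', 0.7, [451.4, 188.7]), ('carrier', 0.66, [415.4, 280.1]), ('thumb_pad', 0.9, [288.6, 244.9]), ('weight_large', 0.77, [181.3, 244.9]), ('weight_small', 0.63, [355.1, 246.1]), ('weight_small', 0.57, [218.0, 254.6]), ('weight_small', 0.5, [291.4, 195.6]), ('weight_medium', 0.41, [206.8, 227.1]), ('vial', 0.63, [239.9, 276.8]), ('vial', 0.26, [411.2, 149.8])]
s [360.4 233.2] [('carrier', 0.95, [361.6, 234.6]), ('carrier', 0.9, [253.5, 160.3]), ('carrier', 0.71, [195.9, 231.2]), ('foot', 0.55, [360.0, 232.8]), ('foot', 0.3, [361.0, 239.0]), ('thumb_pad', 0.58, [364.1, 185.3]), ('thumb_pad', 0.17, [218.3, 273.8]), ('weight_small', 0.38, [431.5, 192.3]), ('weight_small', 0.28, [464.9, 201.7]), ('weight_medium', 0.74, [362.8, 198.1]), ('weight_medium', 0.49, [444.5, 217.3]), ('weight_medium', 0.38, [261.1, 267.5]), ('vial', 0.47, [408.1, 177.3])]
(np.int64(598), 0.48, 0.439) (np.int64(399), 0.478, 0.437)
t -0.03 [79, 79, 8
[... 501 characters left out ...]
 158, 158, 158, 158, 158, 158, 157, 157, 157, 156, 156, 172, 178, 176, 183, 192, 202, 204]
s -0.03 [54, 55, 59, 86, 123, 167, 203, 228, 236, 237, 235, 229, 209, 185, 165, 154, 148, 147, 149, 150, 147, 141, 133, 125, 117, 110, 108, 105, 102, 106, 114, 126, 141, 148, 149, 149, 156, 166, 171, 172]
s 0 [55, 55, 54, 72, 103, 150, 193, 224, 234, 237, 236, 231, 213, 197, 196, 213, 230, 235, 237, 238, 237, 238, 238, 238, 237, 236, 234, 231, 226, 219, 210, 202, 202, 202, 201, 192, 187, 183, 179, 175]
s 0.03 [53, 57, 63, 96, 136, 184, 213, 232, 237, 236, 233, 226, 216, 202, 194, 189, 187, 186, 185, 183, 179, 174, 166, 161, 157, 154, 149, 144, 140, 140, 142, 153, 167, 184, 181, 181, 184, 187, 191, 197]
```

The handle's outer end reads at stage x ≈ −80 mm and the plate's edge at −45 mm, so the carrier is home. The arm has sprung shut and the weight stands on the bench.

```bash
python3 -c "
from rig import env
print(env.close_job())"
```

```text
the job is handed in; nothing more can be done
None
```

The job is handed in at about 33 s on the robot's clock: the carrier is fully home, glass up, with the hold-down foot sprung down on it, and the large weight stands upright on the bench clear of the stage. My readings agree with this, but no verdict came back. I felt no sign of touching the magnifier, but did not check every other object's position afterwards.

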